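Clamp a re-glued power adapter in the turnbuckle draw clamp

ROBOT

A 7-joint arm with a two-finger parallel gripper is mounted at the origin on a cart in front of the work surface, level with it; the furniture and walls round the work are solid. World frame = base frame: x ahead of the robot, y to its left, z up, the work surface at z = 0. Lengths are in mm, angles in rad, forces in N, time in s.
With the tool pointing down it reaches from about 400 to 875 mm from the base axis. Payload 4.4 kg.
Tool frame: the origin (TCP) lies midway between the tips of the shut fingers; the grasp point (between the pads) lies 19 mm behind it; z points along the fingers, y is the line along which they close (so a half turn about z gives the same grasp; the last joint's range is limited). The gripper opens to 85 mm and grips with 20 to 120 N. Pads are 22 mm wide; open, the fingers measure 114 mm over their backs; the gripper's body (76 mm by 85 mm) begins 54 mm behind the grasp point. The pads swing forward as they close: fully open they stand 13 mm farther back than shut.
Start: joints at [1.125, 0.628, 0.038, 1.517, -0.027, 0.996, -0.02], TCP at [241.006, -603.684, 231.313] pointing down, gripper open.
Joint ranges: [-3.06, 3.06], [-0.37, 2.12], [-1.25, 1.32], [0.18, 2.47], [-1.1, 4.24], [0.23, 1.98], [-2.94, 2.94]. Speed limits (rad/s): [2.57, 2.57, 3.14, 3.14, 3.14, 3.14, 3.14].

INTERFACE

Orientations are given as [roll, pitch, yaw] about the fixed x, y, z axes, in that order (R = Rz(yaw) Ry(pitch) Rx(roll)).
In Python, from cell import monitor, cams, ctrl gives the robot as it stands.
- The arm moves only by the tool drive_tool, never from a script. Its argument "motion" is a list of rows, each an object with "fingers": the opening, from 0 (shut) to 1 (fully open); "linear": the shift along the tool's x, y, z in m, a list of three; "twist": the turn about the tool's z in rad. In form: [{"fingers": fingers, "linear": [x, y, z], "twist": twist}, ...]. A call has 1 to 5 rows; each row shifts and turns the commanded pose from where the row before left it, along the tool's axes as they then stand; what a row does not reach is not made up. A row lasts 1/12 s, in which the tool goes at most 41.7 mm and 7.16 degrees, less where a joint would pass 70% of its speed; a pose out of reach is approached as far as the arm can. A call with a gripper value outside its range is refused whole. The fingers move at their own pace and stop on an object; the grip force is fixed at half the most. Time passes only in rows, so rows that do not move let the fingers close. It gives the time, the measured TCP pose, the force, the opening and the grip force at its end, in the units of the state.
- monitor.read_state(): the state, without advancing time (a new reading comes with each control period).
- cams.get_image(name): name is "side" or "top" or "wrist"; returns a dict with "color" (420x560x3 uint8, blue, green, red), "K" (3x3 intrinsics, pixels), "R" (3x3) and "t" (3): a world point X has camera coordinates R X + t. Camera axes: x right, y down, z forward; pixel columns grow to the right and rows downward; lengths in mm; the calibration is good to about 2 mm. A picture is of the moment at which its call begins. There is no depth.
- ctrl.finish_job(): hands the job in; it is judged then, once.
The state is a dict: "clock": time; "qpos": joint angles; "qd": joint speeds; "tau": joint torques, N m; "eef_pos": TCP position; "tool_rot": TCP orientation; "force": force on the tool from outside, world axes, zero at the start; "torque": the same for the moment, N m; "width": finger opening in mm; "gripper_force": force on a finger pad.
Only numpy, scipy, OpenCV 4.12 (cv2) and the standard library are available. Lean on these libraries where they do the work, as an engineer would, in place of code of your own. Each camera call takes 0.05 s, during which the arm holds its last target. There are 200 camera calls.

TASK

The end cap of the black power adapter has just been glued on again and must set under pressure. Lay the adapter flat on the bed of the draw clamp, lengthwise between the two jaws; then slide the rail stop up so that it holds the adapter against the back ledge, and flip the stop's cam lever down to lock it there. Then turn the hexagonal turnbuckle sleeve until both rubber-faced jaws have drawn in and press firmly on the two ends of the adapter, without crushing it, let go, and leave everything else on the bench where it is.

Things in the scene. Friction and masses are not known exactly. Their poses are not given: they have to be found in the camera images.
- adapter: Loose black power adapter, a plain box 40 x 118 x 26 mm (own x, y, z), 0.08 to 0.15 kg; origin at the centre of its underside, y along its length. It lies flat near the bench's front edge, left of the clamp, its length along that edge within 0.35 rad. Grasp it across its 40 mm width. Either end may point either way in the clamp.
- clamp: The draw clamp, fixed on the bench, its place and yaw varying (up to 0.32 rad): aluminium base 196 (x) by 114 mm, top at z 16, with a 48 mm wide tongue to its -y. Origin on the bench top under the middle of the bed; x: along the jaws' travel; +y: from the bed to the turnbuckle; z up. 'Clamp x, y, z' below are in this frame, in mm unless said otherwise.
- bed_middle (a point): middle of the bed's rubber top, clamp (0, 0, 24), where the centre of the adapter's underside belongs. Bed 92 (x) by 40 mm (y): the adapter's 118 mm length lies along clamp x and overhangs at both ends, between the jaws' rubber faces.
- ledge (a point): middle of the back ledge's face, clamp (0, 20, 34): two steel posts at x -35 and +35, each 18 wide in x and 10 thick, z 16 to 42, faces looking to -y; the 52 mm gap between them leaves room for a finger. An adapter that bears on them is centred at clamp y = 0.
- stop (a joint): travel (m) of the sliding stop on its rail towards clamp +y; starts between 0.004 and 0.020. Its face is at clamp y = -0.076 m + this; it touches an adapter that bears on the ledge at 0.056; end of travel 0.059. Unlocked it slides with about 2 N (push it, or pinch its upright lever and draw it along); with the lever down it is locked.
- stop_face (a point): middle of the stop's face, which looks to clamp +y: a steel plate 56 mm wide (x), z 26 to 48, centred at clamp x 0. Behind it two aluminium cheeks, 40 wide (x), reach up to z 48 and 29 mm back from the face, with the cam lever between them.
- lever (a joint): angle (rad) of the stop's cam lever: 0 to 0.2 at the start (upright, free), 1.52 fully down, pointing along clamp +x, locked. It takes about 0.25 N m and stays where it is left.
- lever_axis (a point): axis of the cam lever, parallel to clamp y, 16 mm behind the stop's face at clamp x 0, z 40; the lever's top goes over towards clamp +x
- lever_tip (a point): end of the cam lever, 50 mm from its axis (z 90 when upright). The lever is 8 to 10 mm thick in its swing and 10 mm wide along its axis, with a black grip over the last 24 mm.
- sleeve (a joint): angle (rad) of the turnbuckle sleeve about clamp +x: growing, its top goes from +y over to -y and both jaws draw in 2.55 mm per rad each. Starts at 0.2 to 1.1, ends at 3.7. At 0 and every 1.047 rad a pair of flats looks to clamp +y and -y. The faces reach a centred adapter at about 1.97, then press with about 20 N more per rad. Friction 0.2 N m; stays where left.
- sleeve_middle (a point): middle of the turnbuckle sleeve, clamp (0, 72, 82): a steel hexagon, 24 mm across flats, 60 long along clamp x, between bearers at x -38 and +38 (5 thick, up to z 87); free all round for 35 mm. To turn it, pinch two flats, swing the tool about its axis (30 to 40 degrees to either side of vertical), let go, swing back and grip again.
- jaw_near: jaw on the clamp's -x side; frame as the clamp's when the sleeve is at 0. A steel bar 16 mm thick, clamp y -18 to 86, z 24 to 49, rising to z 97 at the turnbuckle. Its spring-backed rubber face (y -16 to 16, z 26 to 48) starts 2.2 to 4.5 mm clear of a centred adapter and gives 1 mm per 10 N. The glue wants about 15 N; over 30 N may crack the case.
- jaw_far: the same jaw, mirrored, on the clamp's +x side
- jaw_near_front (a point): middle of the near jaw's rubber face, not pressed in: clamp x -64 with the sleeve at 0, moving to +x as the sleeve turns
- jaw_far_front (a point): middle of the far jaw's rubber face, not pressed in: clamp x +64 with the sleeve at 0, moving to -x as the sleeve turns
- rosin_jar: loose bystander: round jar 60 mm wide, 51 high, on the bench near the front edge left of the adapter or between adapter and clamp; origin under its centre
- paste_tin: loose bystander: flat round tin 64 mm wide, 24 high, in the other of those two places; origin under its centre
- flux_pot: loose bystander: white pot 48 mm wide, 74 high, on the green board (9 mm thick, from x 0.54 on); origin under its centre
- squeeze_bottle: loose bystander: bottle 44 mm wide, 130 high, on the green board; origin under its centre
- solder_spool: loose bystander: spool 58 mm wide, 30 high, right of the clamp; origin under its centre
- tape_roll: loose bystander: roll of tape 66 mm wide, 20 high, behind the clamp; origin under its centre
- printed_part: loose bystander: stepped printed block 36 x 58 x 20 mm at the left on the green board; origin under its centre

How it is judged (in metres and radians):
On the way, in this order (a step that is already met when the one before it is completed fails the run):
1. the adapter lies flat on the bed between the jaws, let go (x of adapter in the frame of clamp between -0.006 and 0.006 m and y of adapter in the frame of clamp between -0.014 and 0.003 m and z of adapter in the frame of clamp between 0.021 and 0.0275 m and angle between the y axis of adapter and the x axis of clamp, either way round below 0.15 rad and contact force between the fingers and adapter below 0.3 N and linear speed of adapter below 0.02 m/s), for 0.2 s.
2. the stop holds the adapter against the back ledge and its cam lever is down (x of adapter in the frame of clamp between -0.006 and 0.006 m and y of adapter in the frame of clamp between -0.003 and 0.003 m and z of adapter in the frame of clamp between 0.021 and 0.0275 m and angle between the y axis of adapter and the x axis of clamp, either way round below 0.06 rad and value of joint stop above 0.053 m and value of joint lever above 1.35 rad), for 0.2 s.
3. both jaws press on the adapter's ends (contact force between each of jaw_near, jaw_far and adapter above 5 N), for 0.2 s.
At the end, for the whole second after the job is handed in: The adapter lies flat on the bed, at rest, along the jaws within 0.05 rad and centred within 3 mm in the clamp's x and y (so against the ledge); the stop's travel is over 0.053 m and its lever past 1.35 rad; both jaws press on the adapter with over 5 N (all of step 3 and x of adapter in the frame of clamp between -0.003 and 0.003 m and y of adapter in the frame of clamp between -0.003 and 0.003 m and z of adapter in the frame of clamp between 0.021 and 0.0275 m and angle between the y axis of adapter and the x axis of clamp, either way round below 0.05 rad and value of joint stop above 0.053 m and value of joint lever above 1.35 rad and linear speed of adapter below 0.01 m/s); the robot touches nothing.
It fails at once if the adapter is crushed: a jaw presses on it with more than 32 N (contact force between any of jaw_near, jaw_far and adapter above 32 N).
It fails at once if a bystander is moved by more than 25 mm (distance of any of rosin_jar, paste_tin, flux_pot, squeeze_bottle, solder_spool, tape_roll, printed_part from where it was at the start of the episode above 0.025 m).
It also fails if it takes over 72 s, if anything falls off the work surface, if the arm or the gripper's body presses on something with over 40 N, if the wrist force passes 120 N, or if a joint passes its speed limit or range.

## Working session

There is one attempt and no reset: what is moved stays moved. The work goes in short steps, Python scripts to look and compute and a tool call to move; the robot and the scene stay as the last step left them, time stands still between calls to the robot, and variables do not carry over. Pictures are saved under pics/ and viewed, at most 10 in all, crops included, and the job is handed in when it is done.

Besides the shell and the picture viewer there is one more tool, called as name([rows], argument=value, ...), one row to a line, values as JSON. drive_tool: Moves the arm, as the interface text tells. Its arguments: {"type":"object","properties":{"motion":{"type":"array"}},"required":["motion"]}

```bash
mkdir -p pics; ls; cat > h.py <<'E'
import numpy as np, cv2, pickle
from cell import monitor, cams, ctrl
def snap(n,f):
    d=cams.get_image(n); cv2.imwrite(f'pics/{f}.png',d['color']); pickle.dump(d,open(f'pics/{f}.pkl','wb')); return d
def ld(f): return pickle.load(open(f'pics/{f}.pkl','rb'))
def ray(d,u,v,z):
    R,t,K=map(np.array,(d['R'],d['t'],d['K'])); t=t.ravel()
    c=-R.T@t; r=R.T@np.linalg.inv(K)@[u,v,1.]; return c+r*(z-c[2])/r[2]
def proj(d,X):
    R,t,K=map(np.array,(d['R'],d['t'],d['K'])); p=K@(R@np.array(X,float)+t.ravel()); return p[:2]/p[2]
E
python3 - <<'E'
from h import *
for n in('side','top','wrist'):
    d=snap(n,n+'0'); R=np.array(d['R']); print(n,-R.T@np.ravel(d['t']),R[2],np.array(d['K'])[0])
s=monitor.read_state(); print(s)
E
```

```text
pics
side [-901.60967588 -114.02930994 1413.43488147] [ 0.74793221  0.04742922 -0.66207845] [539.38709784   0.         271.44572743]
top [ 327.68560559   -9.95867961 1448.28800448] [ 0.1900698  -0.00987718 -0.98172089] [432.3504637    0.         275.44874445]
wrist [ 303.62217234 -578.26831727  373.22970891] [-0.24742339 -0.09688338 -0.96405149] [317.9559157    0.         279.25077667]
{'clock': 0.15, 'qpos': array([ 1.12522666,  0.62915102,  0.03845742,  1.51813708, -0.02703694,
        0.99631141, -0.02003274]), 'qd': array([ 0.00065514, -0.00128183,  0.0004248 , -0.00386162,  0.0003663 ,
       -0.00022502,  0.0007394 ]), 'tau': array([ 2.49132732e-03, -5.63800514e+01,  1.22795910e+00, -1.93648052e+01,
        1.11547607e-02,  7.50465842e-03, -1.79006582e-05]), 'eef_pos': array([ 240.81646413, -603.2269964 ,  230.58964374]), 'tool_rot': array([-3.14010333e+00, -1.72682794e-05,  3.79709547e-01]), 'force': array([ 0.13511514, -0.10005926, -0.78858308]), 'torque': array([-0.01767365,  0.01683806,  0.02264066]), 'gripper_force': 0.0, 'width': 85.08999456791148}
```

View pics/top0.png

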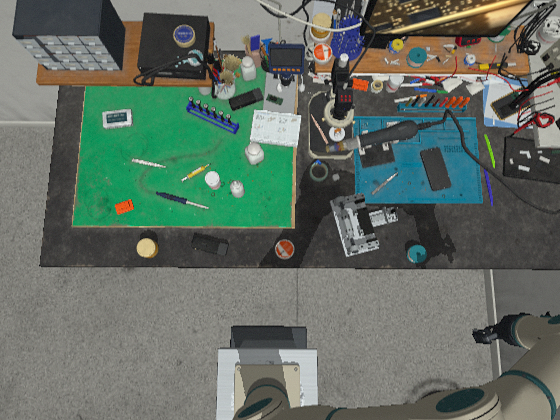

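View pics/side0.png

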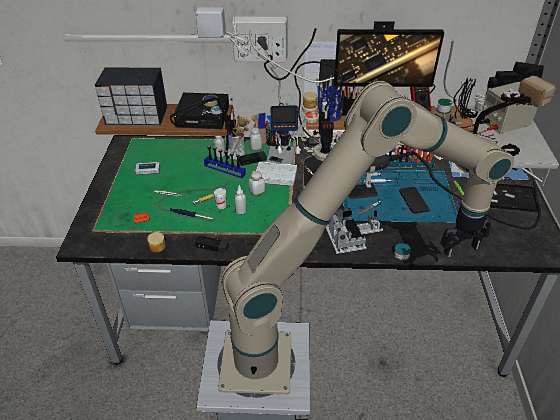

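```bash
python3 - <<'E'
from h import *
d=ld('top0'); c=d['color']
a=cv2.resize(c[185:265,320:420],None,fx=6,fy=6,interpolation=cv2.INTER_CUBIC)
b=cv2.resize(c[225:265,180:240],None,fx=3,fy=3,interpolation=cv2.INTER_CUBIC)
a=cv2.convertScaleAbs(a,alpha=1.4); b=cv2.convertScaleAbs(b,alpha=2.5,beta=0)
im=np.zeros((480,800,3),np.uint8); im[:480,:600]=a; im[:120,610:790]=b
cv2.imwrite('pics/crop1.png',im)
for p in [(210,243,26),(362,222,16),(285,248,24),(147,247,51),(418,254,30)]: print(ray(d,*p).round())
E
```

```text
[484. 191.  26.]
[ 559. -315.   16.]
[469. -56.  24.]
[467. 390.  51.]
[ 451. -493.   30.]
```

View pics/crop1.png

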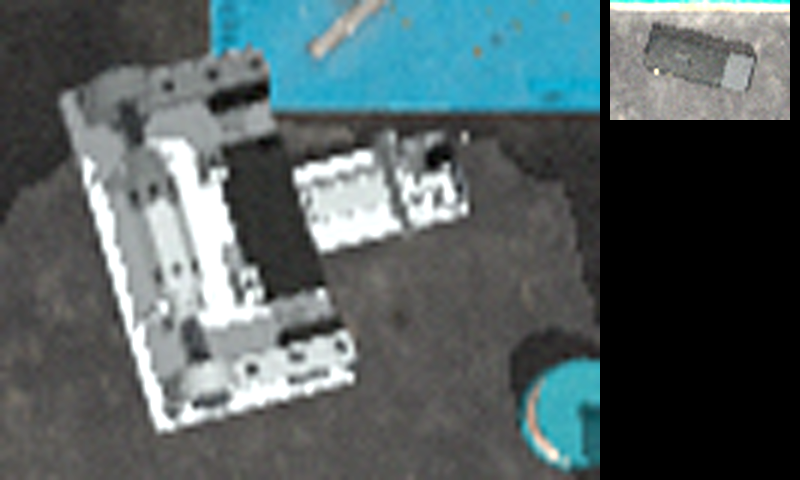

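drive_tool([
  {"fingers": 1,"linear": [0.026,-0.01,0],"twist": 0},
  {"fingers": 1,"linear": [0.026,-0.01,0],"twist": 0},
  {"fingers": 1,"linear": [0.026,-0.01,0],"twist": 0},
  {"fingers": 1,"linear": [0.026,-0.01,0],"twist": 0},
  {"fingers": 1,"linear": [0.026,-0.01,0],"twist": 0},
])

```text
clock: 0.57
eef_pos: [343.9, -507.9, 231.0]
tool_rot: [-3.141, 0.0, 0.379]
force: [-0.2, -0.2, 0.1]
width: 85.3
gripper_force: 0.0
```

drive_tool([
  {"fingers": 1,"linear": [0.026,-0.01,0],"twist": 0},
  {"fingers": 1,"linear": [0.026,-0.01,0],"twist": 0},
  {"fingers": 1,"linear": [0.026,-0.01,0],"twist": 0},
  {"fingers": 1,"linear": [0.026,-0.01,0],"twist": 0},
  {"fingers": 1,"linear": [0.026,-0.01,0],"twist": 0},
])

```text
clock: 0.98
eef_pos: [446.1, -413.2, 231.1]
tool_rot: [-3.141, 0.0, 0.38]
force: [0.0, -0.9, -0.2]
width: 85.4
gripper_force: 0.0
```

drive_tool([
  {"fingers": 1,"linear": [0.026,-0.01,0],"twist": 0},
  {"fingers": 1,"linear": [0.026,-0.01,0],"twist": 0},
  {"fingers": 1,"linear": [0.026,-0.01,0],"twist": 0},
  {"fingers": 1,"linear": [0.026,-0.01,0],"twist": 0},
  {"fingers": 1,"linear": [0,0,0],"twist": 0},
])

```text
clock: 1.4
eef_pos: [532.7, -331.8, 230.9]
tool_rot: [-3.139, -0.005, 0.389]
force: [1.3, 1.1, 0.7]
width: 85.0
gripper_force: 0.0
```

```bash
python3 - <<'E'
from h import *
d=snap('wrist','w1'); s=monitor.read_state(); print(s['eef_pos'],s['tool_rot'],s['qpos'].round(2),s['clock'])
cv2.imwrite('pics/w1b.png',cv2.resize(d['color'],(800,600),interpolation=cv2.INTER_CUBIC))
E
```

```text
[ 530.08857106 -334.68392529  230.83606489] [-3.13974624e+00 -2.00673220e-03  3.86324285e-01] [ 0.5   0.59  0.03  1.59 -0.03  0.96 -0.64] 1.45
```

View pics/w1b.png

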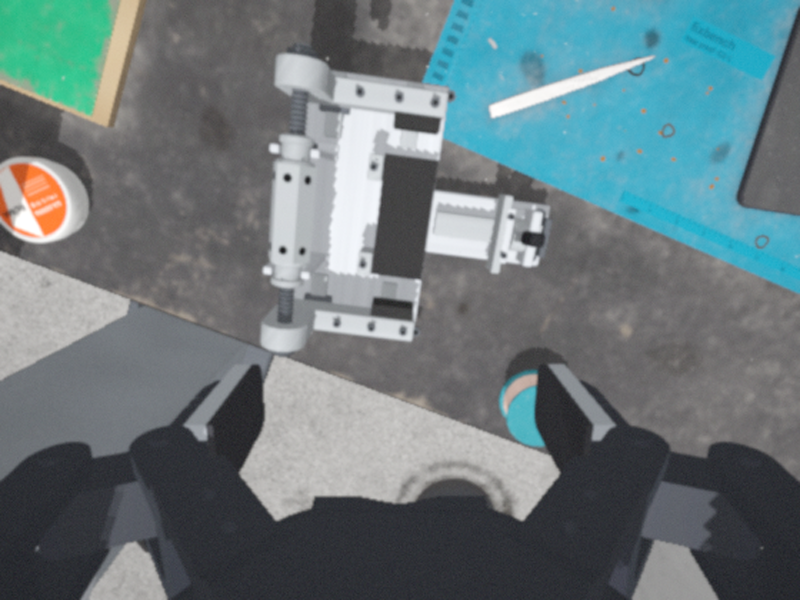

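```bash
cat > fit.py <<'E'
from h import *
def bed(f,u0,v0,z=24,th=60):
    d=ld(f); g=cv2.cvtColor(d['color'],cv2.COLOR_BGR2GRAY)
    m=(g<th).astype(np.uint8); n,l=cv2.connectedComponents(cv2.morphologyEx(m,cv2.MORPH_OPEN,np.ones((3,3))),connectivity=4)
    c=max(cv2.findContours((l==l[v0,u0]).astype(np.uint8),0,1)[0],key=cv2.contourArea)[:,0]
    P=np.array([ray(d,*p,z)[:2] for p in c],np.float32)
    r=cv2.minAreaRect(P); return r,cv2.boxPoints(r),c
E
python3 - <<'E'
from fit import *
d=ld('w1'); g=cv2.cvtColor(d['color'],cv2.COLOR_BGR2GRAY)
print(g[150,270:310:2]) 
for th in(50,60,75,90):
    r,b,c=bed('w1',284,150,24,th); print(th,r,b.round(1).tolist())
k=1/1.42857
B=[ray(d,u*k,v*k,24)[:2].round(1) for u,v in[(386,155),(438,162),(421,277),(373,271)]]; print(B)
print([ray(d,u*k,v*k,48)[:2].round(1) for u,v in[(502,195),(491,271)]], [ray(d,u*k,v*k,94)[:2].round(1) for u,v in[(290,138),(287,262)]])
E
```

```text
[ 68  67  67  67  72  68  72  65  64  65  67  65  68  70  69 110 222 218
 204 210]
50 ((460.29608154296875, -359.607421875), (515.6621704101562, 717.7255249023438), 22.463956832885742) [[84.9000015258789, -126.5], [359.20001220703125, -789.7999877929688], [835.7000122070312, -592.7000122070312], [561.4000244140625, 70.5]]
60 ((501.474365234375, -343.3769226074219), (424.8031005859375, 717.0426025390625), 22.215646743774414) [[169.3000030517578, -91.80000305175781], [440.3999938964844, -755.5999755859375], [833.7000122070312, -595.0], [562.5999755859375, 68.80000305175781]]
75 ((563.3875732421875, -321.9266052246094), (88.39794158935547, 36.961090087890625), 14.845320701599121) [[515.9000244140625, -315.3999938964844], [525.4000244140625, -351.1000061035156], [610.7999877929688, -328.5], [601.4000244140625, -292.70001220703125]]
90 ((574.0391235351562, -362.7025146484375), (89.4869384765625, 122.6468734741211), 14.815394401550293) [[515.0999755859375, -314.8999938964844], [546.5, -433.3999938964844], [633.0, -410.5], [601.5999755859375, -292.0]]
[array([ 601.3, -292.6]), array([ 611.3, -330.1]), array([ 526.2, -352.6]), array([ 516.3, -315.7])]
[array([ 606.8, -378.9]), array([ 554.5, -395.1])] [array([ 587.6, -240. ]), array([ 516.9, -261.9])]
```

drive_tool([
  {"fingers": 1,"linear": [0,0,0],"twist": -0.115},
  {"fingers": 1,"linear": [0,0,0],"twist": -0.115},
  {"fingers": 1,"linear": [0,0,0],"twist": -0.115},
  {"fingers": 1,"linear": [0,0,0],"twist": -0.115},
  {"fingers": 1,"linear": [0,0,0],"twist": -0.115},
])

```text
clock: 1.87
eef_pos: [525.9, -339.9, 231.1]
tool_rot: [-3.141, 0.001, 0.959]
force: [0.1, 0.1, -0.1]
width: 85.5
gripper_force: 0.0
```

drive_tool([
  {"fingers": 1,"linear": [0,0,0],"twist": -0.115},
  {"fingers": 1,"linear": [0,0,0],"twist": -0.115},
  {"fingers": 1,"linear": [0,0,0],"twist": -0.115},
  {"fingers": 1,"linear": [0.03,-0.0115,0],"twist": 0},
  {"fingers": 1,"linear": [0.03,-0.0115,0],"twist": 0},
])

```text
clock: 2.28
eef_pos: [519.3, -277.6, 230.6]
tool_rot: [-3.141, 0.001, 1.294]
force: [0.5, 0.5, 0.1]
width: 85.4
gripper_force: 0.0
```

drive_tool([
  {"fingers": 1,"linear": [0.03,-0.0115,0],"twist": 0},
  {"fingers": 1,"linear": [0.03,-0.0115,0],"twist": 0},
  {"fingers": 1,"linear": [0.03,-0.0115,0],"twist": 0},
  {"fingers": 1,"linear": [0.03,-0.0115,0],"twist": 0},
  {"fingers": 1,"linear": [0.03,-0.0115,0],"twist": 0},
])

```text
clock: 2.7
eef_pos: [504.8, -114.8, 231.3]
tool_rot: [-3.141, 0.001, 1.298]
force: [1.4, 0.8, 0.1]
width: 85.3
gripper_force: 0.0
```

drive_tool([
  {"fingers": 1,"linear": [0.03,-0.0115,0],"twist": 0},
  {"fingers": 1,"linear": [0.03,-0.0115,0],"twist": 0},
  {"fingers": 1,"linear": [0.03,-0.0115,0],"twist": 0},
  {"fingers": 1,"linear": [0.03,-0.0115,0],"twist": 0},
  {"fingers": 1,"linear": [0.03,-0.0115,0],"twist": 0},
])

```text
clock: 3.12
eef_pos: [490.0, 45.1, 231.3]
tool_rot: [3.141, 0.001, 1.298]
force: [0.7, -0.2, 0.2]
width: 85.6
gripper_force: 0.0
```

drive_tool([
  {"fingers": 1,"linear": [0.03,-0.0115,0],"twist": 0},
  {"fingers": 1,"linear": [0.03,-0.0115,0],"twist": 0},
  {"fingers": 1,"linear": [0.03,-0.0115,0],"twist": 0},
  {"fingers": 1,"linear": [0,0,0],"twist": 0},
  {"fingers": 1,"linear": [0,0,0],"twist": 0},
])

```text
clock: 3.53
eef_pos: [481.1, 142.0, 231.3]
tool_rot: [-3.141, 0.0, 1.303]
force: [-0.4, -0.5, 0.2]
width: 85.3
gripper_force: 0.0
```

```bash
python3 - <<'E'
from h import *
d=snap('wrist','w2'); s=monitor.read_state(); print(s['eef_pos'],s['tool_rot'],s['qpos'].round(2),s['clock'])
cv2.imwrite('pics/w2b.png',cv2.convertScaleAbs(cv2.resize(d['color'],(800,600)),alpha=2))
E
```

```text
[481.34225334 140.1349147  231.15877478] [3.14155777e+00 1.23277904e-03 1.29989834e+00] [-0.15  0.43 -0.27  1.92  0.15  0.82 -0.77] 3.5833
```

View pics/w2b.png

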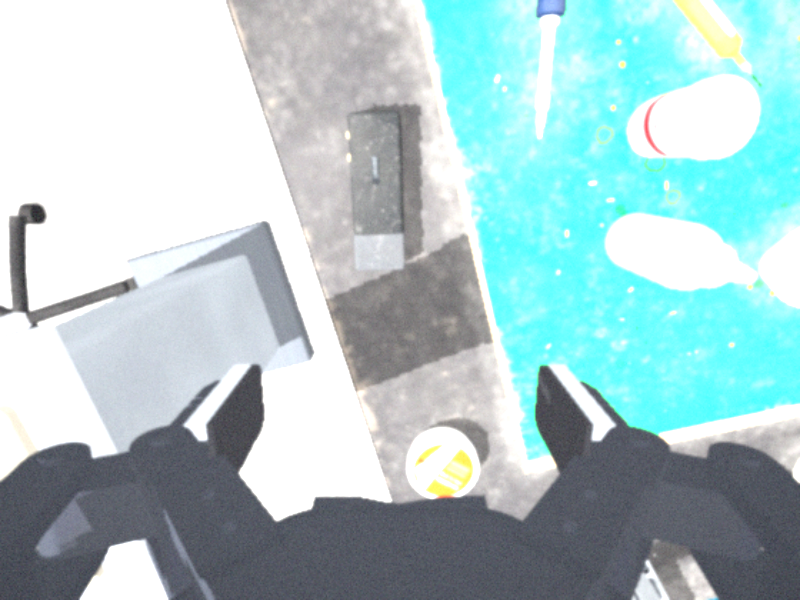

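```bash
python3 - <<'E'
from h import *
d=ld('w2'); k=.7
P=np.array([ray(d,u*k,v*k,26)[:2] for u,v in[(348,113),(400,111),(405,269),(355,269)]]); print(P.round(1))
c=P.mean(0); L=(P[0]+P[1]-P[2]-P[3])/2; print(c,np.hypot(*L),np.arctan2(L[1],L[0]),np.linalg.norm(P[0]-P[1]),np.linalg.norm(P[2]-P[3]))
s=monitor.read_state(); y=s['tool_rot'][2]; D=c-s['eef_pos'][:2]; print(D@[np.cos(y),np.sin(y)],D@[np.sin(y),-np.cos(y)], y)
E
```

```text
[[474.2 253.7]
 [510.4 245.1]
 [483.7 132.7]
 [445.9 143.1]]
[478.55082943 193.64298583] 114.87597567864611 1.3290545603068666 37.26133962129135 39.14749030670031
50.809708547875154 -17.008210982754058 1.2998983425271307
```

drive_tool([
  {"fingers": 1,"linear": [0.025,-0.0085,0],"twist": -0.03},
  {"fingers": 1,"linear": [0.026,-0.0085,0],"twist": 0},
  {"fingers": 1,"linear": [0,0,0.035],"twist": 0},
  {"fingers": 1,"linear": [0,0,0.035],"twist": 0},
  {"fingers": 1,"linear": [0,0,0.035],"twist": 0},
])

```text
clock: 4.0
eef_pos: [479.0, 192.6, 125.6]
tool_rot: [3.139, 0.0, 1.327]
force: [0.3, 0.4, 0.3]
width: 85.3
gripper_force: 0.0
```

drive_tool([
  {"fingers": 1,"linear": [0,0,0.03],"twist": 0},
  {"fingers": 1,"linear": [0,0,0.02],"twist": 0},
  {"fingers": 1,"linear": [0,0,0],"twist": 0},
  {"fingers": 1,"linear": [0,0,0],"twist": 0},
])

```text
clock: 4.33
eef_pos: [477.9, 192.5, 75.7]
tool_rot: [-3.14, 0.002, 1.327]
force: [0.6, 0.3, -0.3]
width: 85.3
gripper_force: 0.0
```

```bash
python3 - <<'E'
from h import *
d=snap('wrist','w3'); s=monitor.read_state(); print(s['eef_pos'],s['tool_rot'],s['clock'])
cv2.imwrite('pics/w3b.png',cv2.convertScaleAbs(d['color'],alpha=2))
E
```

```text
[478.73801983 193.35428221  76.88916646] [3.14087323e+00 4.09349529e-04 1.32760785e+00] 4.3833
```

View pics/w3b.png

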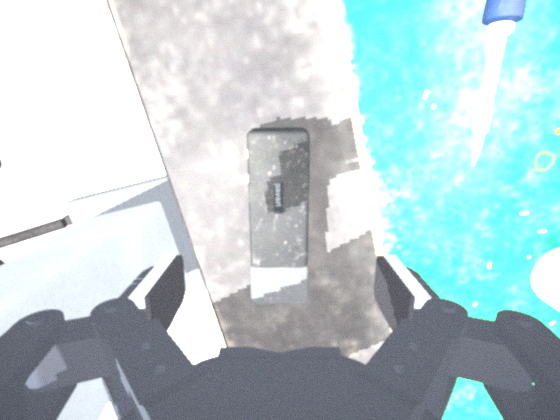

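```bash
python3 - <<'E'
from h import *
d=ld('w3')
P=np.array([ray(d,u,v,26)[:2] for u,v in[(247.5,130),(308.5,129),(307.5,303),(250.5,302)]]); print(P.round(1))
c=P.mean(0); L=(P[0]+P[1]-P[2]-P[3])/2; print(c,np.hypot(*L),np.arctan2(L[1],L[0]),np.linalg.norm(P[0]-P[1]),np.linalg.norm(P[2]-P[3]))
s=monitor.read_state(); y=s['tool_rot'][2]; D=c-s['eef_pos'][:2]; print(D@[np.cos(y),np.sin(y)],D@[np.sin(y),-np.cos(y)], y)
E
```

```text
[[474.5 255.7]
 [509.4 247.6]
 [483.5 134.4]
 [445.8 144.5]]
[478.29215713 195.53974024] 115.48870268695757 1.3319925045830023 35.908516790138755 39.10831795333255
2.0137881362669106 -0.9589982552030688 1.327607850831523
```

drive_tool([
  {"fingers": 1,"linear": [0.0015,-0.0005,0.03],"twist": -0.003},
  {"fingers": 1,"linear": [0,0,0.03],"twist": 0},
  {"fingers": 1,"linear": [0,0,0.014],"twist": 0},
  {"fingers": 1,"linear": [0,0,0],"twist": 0},
  {"fingers": 0.3,"linear": [0,0,0],"twist": 0},
])

```text
clock: 4.8
eef_pos: [478.8, 196.1, 3.5]
tool_rot: [3.14, -0.001, 1.332]
force: [0.7, 0.2, 0.6]
width: 75.8
gripper_force: 0.0
```

drive_tool([
  {"fingers": 0.3,"linear": [0,0,0],"twist": 0},
  {"fingers": 0.3,"linear": [0,0,0],"twist": 0},
  {"fingers": 0.3,"linear": [0,0,0],"twist": 0},
  {"fingers": 0.3,"linear": [0,0,0],"twist": 0},
  {"fingers": 0.3,"linear": [0,0,0],"twist": 0},
])

```text
clock: 5.22
eef_pos: [479.0, 196.6, 4.1]
tool_rot: [3.139, -0.002, 1.333]
force: [-1.8, -0.4, 8.9]
width: 38.7
gripper_force: 61.5
```

drive_tool([
  {"fingers": 0.3,"linear": [0,0,0],"twist": 0},
  {"fingers": 0.3,"linear": [0,0,0],"twist": 0},
  {"fingers": 0.3,"linear": [0,0,0],"twist": 0},
])

```text
clock: 5.47
eef_pos: [479.0, 196.6, 4.1]
tool_rot: [3.139, -0.002, 1.332]
force: [-1.2, -0.4, 8.3]
width: 38.6
gripper_force: 61.5
```

drive_tool([
  {"fingers": 0.3,"linear": [0,0,-0.032],"twist": 0},
  {"fingers": 0.3,"linear": [0,0,-0.032],"twist": 0},
  {"fingers": 0.3,"linear": [0,0,-0.032],"twist": 0.119},
  {"fingers": 0.3,"linear": [0,0,-0.032],"twist": 0.119},
  {"fingers": 0.3,"linear": [0,0,-0.032],"twist": 0.119},
])

```text
clock: 5.88
eef_pos: [477.4, 196.1, 164.6]
tool_rot: [-3.141, -0.001, 0.97]
force: [1.0, -0.1, -0.8]
width: 38.7
gripper_force: 61.2
```

drive_tool([
  {"fingers": 0.3,"linear": [0,0,0],"twist": 0.119},
  {"fingers": 0.3,"linear": [0,0,0],"twist": 0.119},
  {"fingers": 0.3,"linear": [0,0,0],"twist": 0.119},
  {"fingers": 0.3,"linear": [0,0,0],"twist": 0.119},
  {"fingers": 0.3,"linear": [0,0,0],"twist": 0.119},
])

```text
clock: 6.3
eef_pos: [477.6, 196.3, 163.2]
tool_rot: [-3.141, -0.001, 0.375]
force: [-0.3, 0.5, -0.9]
width: 38.6
gripper_force: 61.3
```

drive_tool([
  {"fingers": 0.3,"linear": [0,0,0],"twist": 0.12},
  {"fingers": 0.3,"linear": [-0.0032,0.033,0],"twist": 0},
  {"fingers": 0.3,"linear": [-0.0032,0.033,0],"twist": 0},
  {"fingers": 0.3,"linear": [-0.0032,0.033,0],"twist": 0},
  {"fingers": 0.3,"linear": [-0.0032,0.033,0],"twist": 0},
])

```text
clock: 6.72
eef_pos: [499.3, 64.4, 163.0]
tool_rot: [-3.141, -0.001, 0.262]
force: [0.6, -0.2, -1.5]
width: 38.8
gripper_force: 61.2
```

drive_tool([
  {"fingers": 0.3,"linear": [-0.0032,0.033,0],"twist": 0},
  {"fingers": 0.3,"linear": [-0.0032,0.033,0],"twist": 0},
  {"fingers": 0.3,"linear": [-0.0032,0.033,0],"twist": 0},
  {"fingers": 0.3,"linear": [-0.0032,0.033,0],"twist": 0},
  {"fingers": 0.3,"linear": [-0.0032,0.033,0],"twist": 0},
])

```text
clock: 7.13
eef_pos: [526.4, -99.7, 163.1]
tool_rot: [-3.142, -0.001, 0.261]
force: [0.1, -0.4, -1.8]
width: 39.0
gripper_force: 61.2
```

drive_tool([
  {"fingers": 0.3,"linear": [-0.0032,0.033,0],"twist": 0},
  {"fingers": 0.3,"linear": [-0.0032,0.033,0],"twist": 0},
  {"fingers": 0.3,"linear": [-0.0032,0.033,0],"twist": 0},
  {"fingers": 0.3,"linear": [-0.0032,0.033,0],"twist": 0},
  {"fingers": 0.3,"linear": [0,0,0],"twist": 0},
])

```text
clock: 7.55
eef_pos: [547.9, -238.7, 163.3]
tool_rot: [3.134, -0.001, 0.251]
force: [0.4, -1.3, -0.8]
width: 38.9
gripper_force: 61.2
```

```bash
python3 - <<'E'
from h import *
d=snap('wrist','w4'); s=monitor.read_state(); print(s['eef_pos'],s['tool_rot'],s['qpos'].round(2),s['clock'],s['width'],s['force'])
cv2.imwrite('pics/w4b.png',cv2.convertScaleAbs(cv2.resize(d['color'],(800,600),interpolation=cv2.INTER_CUBIC),alpha=1.4))
E
```

```text
[ 547.52030864 -234.32113444  162.93945972] [ 3.13827360e+00 -3.20438135e-04  2.53724400e-01] [ 0.34  0.63  0.02  1.75 -0.02  0.76 -0.94] 7.6 39.0833239362813 [-0.26402772  1.03735417 -1.20233075]
```

View pics/w4b.png

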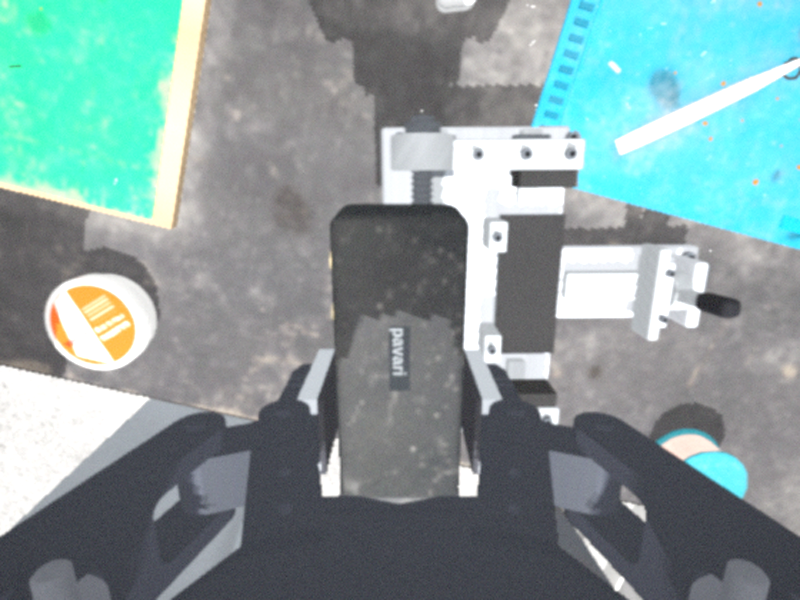

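```bash
python3 - <<'E'
from h import *
d=ld('w4'); k=.7
s=monitor.read_state()
P=np.array([ray(d,u*k,v*k,24)[:2] for u,v in[(500,214),(563,214),(556,353),(495,352)]]); print(P.round(1)); c=P.mean(0)
L=(P[0]+P[1]-P[2]-P[3])/2; print('bed',c,np.hypot(*L),np.arctan2(L[1],L[0]),np.linalg.norm(P[0]-P[1]))
th=.259; ex=np.array([np.cos(th),np.sin(th)]); ey=np.array([-np.sin(th),np.cos(th)]); C=np.array([563.4,-321.9])
f=lambda q:(((q-C)@ex).round(1),((q-C)@ey).round(1))
print('bed ctr in fit',f(c))
print('stop',[f(ray(d,u*k,v*k,48)[:2]) for u,v in[(643,243),(635,333)]])
print('lever tip',f(ray(d,738*k,306*k,90)[:2]),f(ray(d,700*k,300*k,70)[:2]))
q=d=ld('w4'); y=s['tool_rot'][2]; X=np.array([np.cos(y),np.sin(y)]);Y=np.array([np.sin(y),-np.cos(y)])
for z in (180,185): print('adapter front', [( (ray(d,u*k,v*k,z)[:2]-s['eef_pos'][:2])@X, (ray(d,u*k,v*k,z)[:2]-s['eef_pos'][:2])@Y) for u,v in[(335,205),(466,207)]])
# tip of w1 bed refit
E
```

```text
[[ 603.  -289.7]
 [ 612.7 -327.3]
 [ 524.5 -354.2]
 [ 515.1 -314.3]]
bed [ 563.80836548 -321.37885013] 91.75224365944904 0.2847057868123729 38.872961980198326
bed ctr in fit (np.float64(0.5), np.float64(0.4))
stop [(np.float64(31.7), np.float64(-56.6)), (np.float64(-23.2), np.float64(-59.1))]
lever tip (np.float64(6.4), np.float64(-85.5)) (np.float64(3.8), np.float64(-79.8))
adapter front [(np.float64(57.27266459652111), np.float64(-13.242333319973113)), (np.float64(56.617879043124226), np.float64(22.571223414752346))]
adapter front [(np.float64(57.646396878653825), np.float64(-12.58594198696542)), (np.float64(57.0175760580963), np.float64(21.807471270527724))]
```

```bash
python3 - <<'E'
from h import *
from scipy.optimize import least_squares
d=snap('wrist','w5'); s=monitor.read_state(); print(s['eef_pos'],s['tool_rot'])
g=cv2.GaussianBlur(cv2.cvtColor(d['color'],cv2.COLOR_BGR2GRAY),(3,3),0).astype(float)
k=.7
def edge(a,b,n=40,w=7):
    # sample normal profiles between pixel points a,b; max gradient -> subpixel pts
    a,b=np.array(a)*k,np.array(b)*k; t=(b-a)/np.linalg.norm(b-a); nn=np.array([-t[1],t[0]]); out=[]
    o=np.arange(-w,w+.01,.25)
    for f in np.linspace(.06,.94,n):
        p=a+(b-a)*f; m=p+o[:,None]*nn
        v=cv2.remap(g.astype(np.float32),m[:,0].astype(np.float32).reshape(1,-1),m[:,1].astype(np.float32).reshape(1,-1),1)[0]
        gr=np.abs(np.gradient(v)); out.append(p+nn*o[gr.argmax()])
    return np.array(out)
def line(a,b,z,w=7):
    q=edge(a,b,w=w); P=np.array([ray(d,*p,z)[:2] for p in q],np.float32)
    vx,vy,x,y=cv2.fitLine(P,cv2.DIST_HUBER,0,.01,.01).ravel(); r=np.abs((P-[x,y])@[-vy,vx]); return (np.arctan2(vy,vx),x,y,np.median(r))
for n,a in dict(bed_front=((563,214),(556,353),24),bed_far=((503,214),(560,214),24),bed_near=((505,352),(553,353),24),bed_back=((499,250),(496,330),24)).items(): print(n,np.round(line(*a),3))
E
```

```text
[ 547.60602159 -230.83041881  162.73042544] [ 3.14112910e+00 -2.68540215e-04  2.57177912e-01]
bed_front [ 2.60000e-01  5.73379e+02 -3.38535e+02  3.89000e-01]
bed_far [-1.24400e+00  6.06694e+02 -3.03725e+02  5.85000e-01]
bed_near [-1.30600e+00  5.19886e+02 -3.32740e+02  1.14000e-01]
bed_back [ 2.66000e-01  5.57855e+02 -3.00724e+02  2.80000e-01]
```

```bash
python3 - <<'E'
from h import *
d=ld('w5'); k=.7; C=np.array([563.9,-320.2]); th=.262; ex=np.array([np.cos(th),np.sin(th)]); ey=np.array([-np.sin(th),np.cos(th)])
f=lambda u,v,z:[round(float((ray(d,u,v,z)[:2]-C)@e),1) for e in(ex,ey)]
g=cv2.cvtColor(d['color'],cv2.COLOR_BGR2GRAY).astype(int)
for X in (370,378,386): # far pad region rows, near pad
    for z in [48]:
        col=g[100:310,X]; e=np.diff(col); idx=[i for i in np.argsort(-np.abs(e))[:10]]
        print(X,[(100+i,e[i],f(X,100.5+i,z)) for i in sorted(idx)])
for X in (235,280,320):
    col=g[120:175,X]; i=np.abs(np.diff(col)).argmax(); print(X,120+i,col[i:i+3])
c=cv2.resize(d['color'][70:310,300:560],None,fx=2.4,fy=2.4,interpolation=cv2.INTER_CUBIC)
cv2.imwrite('pics/w5c.png',cv2.convertScaleAbs(c,alpha=1.5))
E
```

```text
370 [(np.int64(119), np.int64(-63), [72.3, 15.3]), (np.int64(120), np.int64(-51), [71.6, 15.3]), (np.int64(131), np.int64(64), [63.2, 14.7]), (np.int64(132), np.int64(46), [62.4, 14.7]), (np.int64(150), np.int64(-38), [48.3, 13.7]), (np.int64(151), np.int64(-35), [47.5, 13.7]), (np.int64(247), np.int64(45), [-35.6, 8.1]), (np.int64(248), np.int64(36), [-36.6, 8.0]), (np.int64(265), np.int64(-36), [-52.8, 6.9]), (np.int64(266), np.int64(-45), [-53.8, 6.9])]
378 [(np.int64(118), np.int64(-43), [73.0, 9.1]), (np.int64(119), np.int64(-60), [72.3, 9.1]), (np.int64(120), np.int64(-38), [71.5, 9.0]), (np.int64(131), np.int64(59), [63.1, 8.4]), (np.int64(132), np.int64(48), [62.3, 8.3]), (np.int64(150), np.int64(-42), [48.2, 7.3]), (np.int64(247), np.int64(40), [-35.7, 1.1]), (np.int64(265), np.int64(-43), [-52.9, -0.2]), (np.int64(266), np.int64(-53), [-53.9, -0.3]), (np.int64(285), np.int64(43), [-72.7, -1.6])]
386 [(np.int64(118), np.int64(-40), [73.0, 2.9]), (np.int64(119), np.int64(-60), [72.2, 2.8]), (np.int64(131), np.int64(70), [63.0, 2.1]), (np.int64(132), np.int64(45), [62.3, 2.0]), (np.int64(150), np.int64(-40), [48.2, 0.9]), (np.int64(247), np.int64(48), [-35.8, -5.9]), (np.int64(265), np.int64(-45), [-53.0, -7.3]), (np.int64(266), np.int64(-53), [-53.9, -7.4]), (np.int64(285), np.int64(43), [-72.8, -8.9]), (np.int64(286), np.int64(43), [-73.8, -9.0])]
235 149 [85 68 56]
280 142 [141  88  47]
320 146 [182 125  73]
```

View pics/w5c.png

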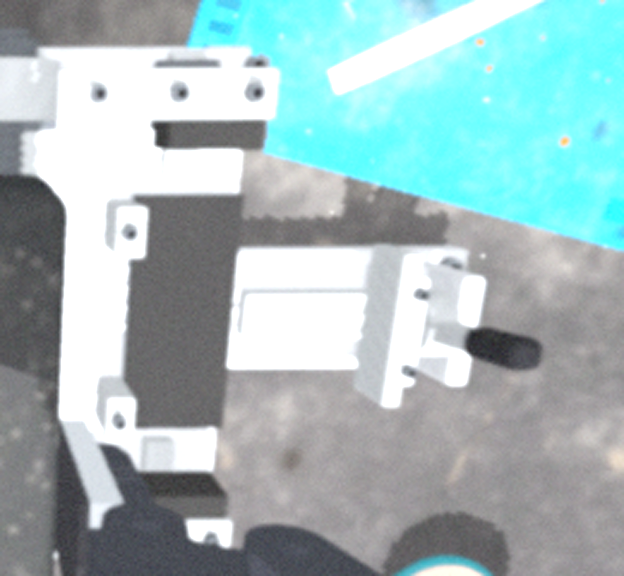

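drive_tool([
  {"fingers": 0.3,"linear": [-0.003,0.024,0],"twist": -0.005},
  {"fingers": 0.3,"linear": [-0.003,0.024,0],"twist": 0},
  {"fingers": 0.3,"linear": [0,0.024,0],"twist": 0},
  {"fingers": 0.3,"linear": [0,0.0235,0],"twist": 0},
  {"fingers": 0.3,"linear": [0,0,0.03],"twist": 0},
])

```text
clock: 8.07
eef_pos: [571.9, -329.6, 138.2]
tool_rot: [3.129, -0.01, 0.263]
force: [1.5, -2.5, -1.0]
width: 38.9
gripper_force: 61.4
```

drive_tool([
  {"fingers": 0.3,"linear": [0,0,0.03],"twist": 0},
  {"fingers": 0.3,"linear": [0,0,0],"twist": 0},
  {"fingers": 0.3,"linear": [0,0,0],"twist": 0},
  {"fingers": 0.3,"linear": [0,0,0],"twist": 0},
])

```text
clock: 8.4
eef_pos: [568.4, -321.6, 103.7]
tool_rot: [3.141, -0.002, 0.268]
force: [0.5, -0.0, -1.0]
width: 39.2
gripper_force: 61.2
```

```bash
cat > st.py <<'E'
from h import *
C=np.array([563.9,-320.2]); th=.262; ex=np.array([np.cos(th),np.sin(th)]); ey=np.array([-np.sin(th),np.cos(th)])
def st():
    s=monitor.read_state(); D=s['eef_pos'][:2]-C
    print('clamp tcp',(D@ex).round(1),(D@ey).round(1),s['eef_pos'][2].round(1),'yaw-th',(s['tool_rot'][2]-th).round(3),s['width'].round(1),s['force'].round(1),s['clock'])
if __name__=='__main__': st()
E
python3 st.py
```

```text
Traceback (most recent call last):
  File "st.py", line 6, in <module>
    if __name__=='__main__': st()
                             ~~^^
  File "st.py", line 5, in st
    print('clamp tcp',(D@ex).round(1),(D@ey).round(1),s['eef_pos'][2].round(1),'yaw-th',(s['tool_rot'][2]-th).round(3),s['width'].round(1),s['force'].round(1),s['clock'])
                                                                                                                       ^^^^^^^^^^^^^^^^
AttributeError: 'float' object has no attribute 'round'
```

drive_tool([
  {"fingers": 0.3,"linear": [-0.003,0.0025,0.02],"twist": 0.005},
  {"fingers": 0.3,"linear": [0,0,0.02],"twist": 0},
  {"fingers": 0.3,"linear": [0,0,0],"twist": 0},
  {"fingers": 0.3,"linear": [0,0,0],"twist": 0},
])

```text
clock: 8.73
eef_pos: [565.6, -325.4, 63.5]
tool_rot: [3.141, -0.001, 0.262]
force: [0.3, 0.5, -0.4]
width: 38.7
gripper_force: 61.2
```

```bash
sed -i "s/s\['width'\].round(1)/round(s['width'],1)/" st.py; python3 st.py
```

```text
clamp tcp 0.3 -5.5 63.5 yaw-th -0.0 38.7 [ 0.3  0.5 -0.4] 8.7333
```

drive_tool([
  {"fingers": 0.3,"linear": [0.0007,0,0.012],"twist": 0},
  {"fingers": 0.3,"linear": [0,0,0.012],"twist": 0},
  {"fingers": 0.3,"linear": [0,0,0.01],"twist": 0},
  {"fingers": 0.3,"linear": [0,0,0],"twist": 0},
  {"fingers": 0.3,"linear": [0,0,0],"twist": 0},
])

```text
clock: 9.15
eef_pos: [566.0, -325.5, 27.8]
tool_rot: [-3.141, -0.0, 0.261]
force: [1.4, -0.0, -1.6]
width: 39.4
gripper_force: 62.5
```

```bash
python3 st.py
```

```text
clamp tcp 0.7 -5.6 27.8 yaw-th -0.001 39.4 [ 1.4 -0.  -1.6] 9.15
```

drive_tool([
  {"fingers": 0.62,"linear": [0,0,0],"twist": 0},
  {"fingers": 0.62,"linear": [0,0,0],"twist": 0},
  {"fingers": 0.62,"linear": [0,0,0],"twist": 0},
  {"fingers": 0.62,"linear": [0,0,0],"twist": 0},
  {"fingers": 0.62,"linear": [0,0,0],"twist": 0},
])

```text
clock: 9.57
eef_pos: [565.8, -325.9, 28.4]
tool_rot: [3.141, -0.0, 0.261]
force: [-1.0, 0.0, 0.3]
width: 53.2
gripper_force: 0.0
```

drive_tool([
  {"fingers": 0.62,"linear": [0,0,-0.02],"twist": 0},
  {"fingers": 0.62,"linear": [0,0,-0.03],"twist": 0},
  {"fingers": 0.62,"linear": [0,0,-0.035],"twist": 0},
  {"fingers": 0.62,"linear": [0,0,-0.035],"twist": 0},
  {"fingers": 0.62,"linear": [-0.03,0,-0.03],"twist": 0},
])

```text
clock: 9.98
eef_pos: [543.8, -330.3, 180.4]
tool_rot: [3.14, -0.008, 0.268]
force: [1.9, -0.3, 0.9]
width: 52.7
gripper_force: 0.0
```

drive_tool([
  {"fingers": 0.62,"linear": [-0.03,0,0],"twist": 0},
  {"fingers": 0.62,"linear": [0,0.02,0],"twist": 0},
  {"fingers": 0.62,"linear": [0,0,0],"twist": 0},
  {"fingers": 0.62,"linear": [0,0,0],"twist": 0},
  {"fingers": 0.62,"linear": [0,0,0],"twist": 0},
])

```text
clock: 10.4
eef_pos: [514.1, -359.6, 177.7]
tool_rot: [-3.141, -0.001, 0.261]
force: [0.2, 1.1, -0.7]
width: 53.0
gripper_force: 0.0
```

```bash
python3 - <<'E'
from st import *
st(); d=snap('wrist','w6'); p=proj(d,[*C,40]); print(p)
cv2.imwrite('pics/w6b.png',cv2.convertScaleAbs(cv2.resize(d['color'],(800,600),interpolation=cv2.INTER_CUBIC),alpha=1.6))
E
```

```text
clamp tcp -58.3 -25.1 177.7 yaw-th -0.001 53.0 [ 0.2  1.1 -0.7] 10.4
[250.19577036 129.40321454]
```

View pics/w6b.png

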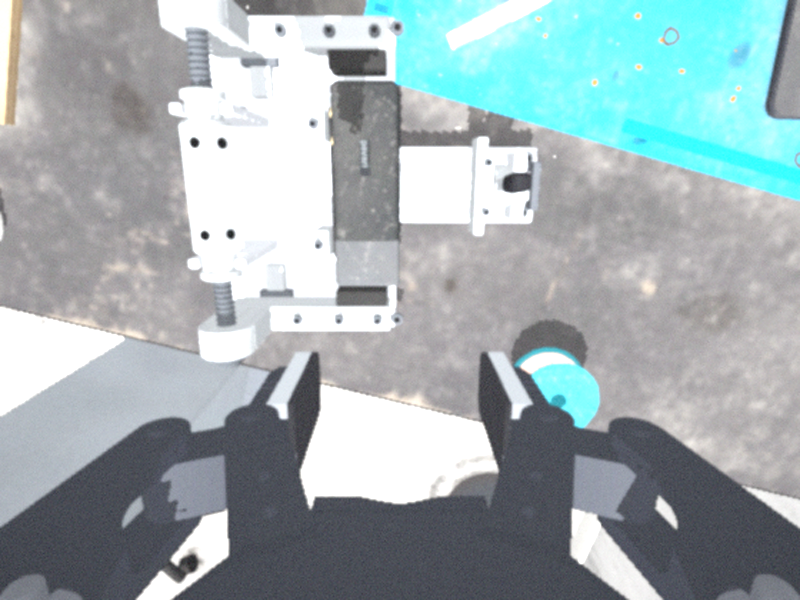

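drive_tool([
  {"fingers": 0,"linear": [0.02,0.032,0],"twist": 0},
  {"fingers": 0,"linear": [0.02,0.032,0],"twist": 0},
  {"fingers": 0,"linear": [0.018,0.031,0],"twist": 0},
  {"fingers": 0,"linear": [0,0,0.03],"twist": 0},
  {"fingers": 0,"linear": [0,0,0],"twist": 0},
])

```text
clock: 10.87
eef_pos: [593.8, -435.7, 142.3]
tool_rot: [-3.136, 0.004, 0.262]
force: [-2.1, 1.0, -3.3]
width: 0.2
gripper_force: 0.0
```

drive_tool([
  {"fingers": 0,"linear": [0,0,0],"twist": 0},
  {"fingers": 0,"linear": [0,0,0],"twist": 0},
])

```text
clock: 11.03
eef_pos: [594.2, -435.8, 147.8]
tool_rot: [-3.14, 0.0, 0.262]
force: [0.5, -0.4, -0.0]
width: 0.2
gripper_force: 0.0
```

```bash
python3 - <<'E'
from st import *
st(); d=ld('w6'); k=.7
f=lambda u,v,z:[round(float((ray(d,u*k,v*k,z)[:2]-C)@e),1) for e in(ex,ey)]
print('stop plate',[f(u,v,48) for u,v in[(473,140),(473,235)]],'back',[f(u,v,48) for u,v in[(541,150),(541,210)]])
print('lever tip',f(519,182,90))
P=[f(u,v,50) for u,v in[(331,82),(400,84),(399,288),(337,287)]]; print('adapter',P,np.mean(P,0))
print('far face z26/z48',f(360,75,26),f(360,75,48),'near',f(362,288,48))
print('sleeve z82',f(187,190,82),f(250,190,82))
E
```

```text
clamp tcp -0.7 -119.5 147.8 yaw-th 0.0 0.2 [ 0.5 -0.4 -0. ] 11.0333
stop plate [[25.0, -67.1], [-29.1, -69.4]] back [[19.6, -106.3], [-14.3, -109.0]]
lever tip [2.9, -84.2]
adapter [[55.1, 12.2], [54.1, -25.6], [-61.4, -24.9], [-60.8, 13.2]] [-3.25  -6.275]
far face z26/z48 [63.0, -1.9] [59.0, -3.6] near [-62.0, -2.0]
sleeve z82 [-1.1, 83.6] [-1.1, 51.4]
```

drive_tool([
  {"fingers": 0,"linear": [0,0.01,0.03],"twist": 0},
  {"fingers": 0,"linear": [0,0,0.03],"twist": 0},
  {"fingers": 0,"linear": [0,0,0.03],"twist": 0},
  {"fingers": 0,"linear": [0,0,0.022],"twist": 0},
  {"fingers": 0,"linear": [0,0,0],"twist": 0},
])

```text
clock: 11.45
eef_pos: [594.4, -444.5, 32.3]
tool_rot: [-3.136, 0.004, 0.261]
force: [-0.5, 0.8, -1.0]
width: -0.3
gripper_force: 0.0
```

drive_tool([
  {"fingers": 0,"linear": [0,0,0],"twist": 0},
  {"fingers": 0,"linear": [0,-0.01,0],"twist": 0},
  {"fingers": 0,"linear": [0,-0.01,0],"twist": 0},
  {"fingers": 0,"linear": [0,0,0],"twist": 0},
])

```text
clock: 11.78
eef_pos: [593.4, -426.5, 39.5]
tool_rot: [3.14, -0.003, 0.262]
force: [0.7, -0.3, -0.0]
width: -0.2
gripper_force: 0.0
```

drive_tool([
  {"fingers": 0,"linear": [0,-0.007,0],"twist": 0},
  {"fingers": 0,"linear": [0,-0.007,0],"twist": 0},
  {"fingers": 0,"linear": [0,-0.006,0],"twist": 0},
  {"fingers": 0,"linear": [0,0,0],"twist": 0},
])

```text
clock: 12.12
eef_pos: [587.7, -406.6, 37.0]
tool_rot: [3.142, -0.002, 0.262]
force: [3.2, 0.1, 1.8]
width: 0.3
gripper_force: 0.5
```

```bash
python3 st.py
```

```text
clamp tcp 0.6 -89.6 37.0 yaw-th 0.0 0.3 [3.2 0.1 1.8] 12.1167
```

drive_tool([
  {"fingers": 0,"linear": [0,-0.007,0],"twist": 0},
  {"fingers": 0,"linear": [0,-0.006,0],"twist": 0},
  {"fingers": 0,"linear": [0,-0.005,0],"twist": 0},
  {"fingers": 0,"linear": [0,0,0],"twist": 0},
])

```text
clock: 12.45
eef_pos: [582.0, -392.1, 36.2]
tool_rot: [3.138, -0.001, 0.261]
force: [4.4, -3.3, 2.1]
width: -0.2
gripper_force: 2.2
```

```bash
python3 - <<'E'
from st import *
st(); d=snap('wrist','w7')
E
```

```text
clamp tcp -1.1 -74.1 36.2 yaw-th -0.001 -0.2 [ 4.4 -3.3  2.1] 12.45
```

drive_tool([
  {"fingers": 0,"linear": [0,-0.002,0],"twist": 0},
  {"fingers": 0,"linear": [0,-0.002,0],"twist": 0},
  {"fingers": 0,"linear": [0,0,0],"twist": 0},
])

```text
clock: 12.75
eef_pos: [581.3, -392.0, 36.5]
tool_rot: [3.133, -0.002, 0.259]
force: [5.4, -10.5, 0.9]
width: -0.1
gripper_force: 5.6
```

drive_tool([
  {"fingers": 0,"linear": [0,-0.002,0],"twist": 0},
  {"fingers": 0,"linear": [0,0,0],"twist": 0},
])

```text
clock: 12.92
eef_pos: [581.0, -392.0, 36.7]
tool_rot: [3.13, -0.002, 0.258]
force: [6.4, -12.6, -0.9]
width: 0.5
gripper_force: 7.2
```

```bash
python3 st.py
```

```text
clamp tcp -2.1 -73.7 36.7 yaw-th -0.004 0.5 [  6.4 -12.6  -0.9] 12.9167
```

```bash
python3 - <<'E'
from st import *
d=snap('wrist','w8'); g=cv2.cvtColor(d['color'],cv2.COLOR_BGR2GRAY)
for x in(50,24,10):
    out=[]
    for y in range(34,-60,-2):
        p=proj(d,[*(C+x*ex+y*ey),49]); u,v=p.round().astype(int); out.append(int(g[v,u]) if 0<=v<420 and 0<=u<560 else -1)
    print(x,proj(d,[*(C+x*ex),49]).round(),out)
E
```

```text
50 [ 98. 158.] [165, 182, 144, 225, 227, 230, 228, 227, 229, 84, 101, 91, 85, 88, 88, 82, 91, 80, 79, 80, 82, 70, 71, 73, 51, 47, 50, 46, 33, 37, 46, 39, 169, 204, 131, 71, 70, 74, 70, 73, 73, 76, 83, 89, 88, 85, 118]
24 [107. 219.] [165, 167, 169, 220, 231, 232, 231, 231, 232, 81, 84, 90, 90, 89, 91, 87, 127, 136, 76, 85, 82, 83, 83, 79, 81, 99, 95, 58, 154, 212, 216, 155, 125, 138, 144, 143, 166, 170, 170, 167, 170, 148, 145, 148, 149, 224, 171]
10 [112. 250.] [166, 168, 170, 235, 233, 232, 230, 231, 231, 85, 84, 82, 86, 94, 102, 96, 71, 86, 92, 86, 84, 86, 86, 80, 86, 103, 72, 49, 134, 217, 216, 220, 238, 171, 158, 150, 148, 143, 147, 181, 225, 241, 215, 141, 203, 216, 216]
```

```bash
python3 - <<'E'
from st import *
d=ld('w8'); g=cv2.cvtColor(d['color'],cv2.COLOR_BGR2GRAY)
def prof(x,z,ys): 
    o=[]
    for y in ys:
        u,v=proj(d,[*(C+x*ex+y*ey),z]).round().astype(int); o.append((y,int(g[v,u])) if 0<=v<420 and 0<=u<560 else -1)
    return o
print('post far',prof(35,42,range(44,10,-1)))
print('sleeve',prof(10,82,range(92,50,-2)))
d=ld('w7'); g=cv2.cvtColor(d['color'],cv2.COLOR_BGR2GRAY); print('w7 x24',prof(24,49,range(24,-40,-1)))
c=ld('w8')['color'][90:380,0:400]; cv2.imwrite('pics/w8c.png',cv2.convertScaleAbs(cv2.resize(c,None,fx=2,fy=2,interpolation=cv2.INTER_CUBIC),alpha=1.3))
E
```

```text
post far [(44, 161), (43, 163), (42, 158), (41, 161), (40, 161), (39, 164), (38, 168), (37, 165), (36, 166), (35, 169), (34, 195), (33, 230), (32, 230), (31, 231), (30, 213), (29, 129), (28, 84), (27, 88), (26, 113), (25, 96), (24, 71), (23, 69), (22, 118), (21, 84), (20, 90), (19, 86), (18, 89), (17, 91), (16, 91), (15, 89), (14, 86), (13, 89), (12, 85), (11, 86)]
sleeve [-1, -1, -1, -1, -1, -1, -1, -1, -1, -1, -1, -1, -1, -1, -1, -1, -1, -1, -1, -1, -1]
w7 x24 [(24, 234), (23, 232), (22, 231), (21, 231), (20, 231), (19, 232), (18, 232), (17, 203), (16, 85), (15, 85), (14, 85), (13, 90), (12, 87), (11, 90), (10, 93), (9, 88), (8, 89), (7, 89), (6, 88), (5, 87), (4, 88), (3, 90), (2, 119), (1, 140), (0, 137), (-1, 139), (-2, 89), (-3, 61), (-4, 80), (-5, 83), (-6, 82), (-7, 84), (-8, 87), (-9, 84), (-10, 82), (-11, 82), (-12, 80), (-13, 82), (-14, 81), (-15, 86), (-16, 96), (-17, 105), (-18, 103), (-19, 84), (-20, 61), (-21, 43), (-22, 127), (-23, 206), (-24, 215), (-25, 216), (-26, 217), (-27, 207), (-28, 160), (-29, 126), (-30, 126), (-31, 126), (-32, 135), (-33, 149), (-34, 146), (-35, 149), (-36, 143), (-37, 141), (-38, 159), (-39, 171)]
```

drive_tool([
  {"fingers": 0,"linear": [0,0.025,0],"twist": 0},
  {"fingers": 0,"linear": [0,0,-0.035],"twist": 0},
  {"fingers": 0,"linear": [0,0,-0.035],"twist": 0},
  {"fingers": 0,"linear": [-0.02,-0.025,0],"twist": 0},
  {"fingers": 0,"linear": [-0.02,-0.025,0],"twist": 0},
])

```text
clock: 13.38
eef_pos: [534.8, -371.4, 106.6]
tool_rot: [3.14, -0.001, 0.261]
force: [-0.7, 0.3, -1.0]
width: -0.1
gripper_force: 0.0
```

drive_tool([
  {"fingers": 0,"linear": [0,0,0.02],"twist": 0},
  {"fingers": 0,"linear": [0,0,0.015],"twist": 0},
  {"fingers": 0,"linear": [0,0,0],"twist": 0},
  {"fingers": 0,"linear": [0,0,0],"twist": 0},
])

```text
clock: 13.72
eef_pos: [533.0, -369.9, 69.3]
tool_rot: [-3.138, 0.004, 0.261]
force: [0.2, -0.7, 0.3]
width: -0.0
gripper_force: 0.0
```

```bash
python3 st.py
```

```text
clamp tcp -42.7 -40.0 69.3 yaw-th -0.001 -0.0 [ 0.2 -0.7  0.3] 13.7167
```

drive_tool([
  {"fingers": 0,"linear": [0.012,0.003,0],"twist": 0},
  {"fingers": 0,"linear": [0.012,0,0],"twist": 0},
  {"fingers": 0,"linear": [0.008,0,0],"twist": 0},
  {"fingers": 0,"linear": [0.008,0,0],"twist": 0},
  {"fingers": 0,"linear": [0,0,0],"twist": 0},
])

```text
clock: 14.13
eef_pos: [575.5, -363.4, 70.7]
tool_rot: [3.141, 0.0, 0.262]
force: [-1.6, -1.4, 0.1]
width: 0.2
gripper_force: 0.8
```

drive_tool([
  {"fingers": 0,"linear": [0.005,0,0.002],"twist": 0},
  {"fingers": 0,"linear": [0.005,0,0.002],"twist": 0},
  {"fingers": 0,"linear": [0.003,0,0.002],"twist": 0},
  {"fingers": 0,"linear": [0,0,0],"twist": 0},
])

```text
clock: 14.47
eef_pos: [587.3, -360.2, 64.2]
tool_rot: [-3.141, 0.0, 0.261]
force: [-2.7, 0.4, 0.9]
width: -0.1
gripper_force: 0.8
```

```bash
python3 st.py
```

```text
clamp tcp 12.2 -44.7 64.2 yaw-th -0.001 -0.1 [-2.7  0.4  0.9] 14.4667
```

drive_tool([
  {"fingers": 0,"linear": [-0.002,0,-0.033],"twist": 0},
  {"fingers": 0,"linear": [0.015,0,0],"twist": 0},
  {"fingers": 0,"linear": [0.015,0,0],"twist": 0},
  {"fingers": 0,"linear": [0,0,0.01],"twist": 0},
  {"fingers": 0,"linear": [0,0,0.01],"twist": 0},
])

```text
clock: 14.88
eef_pos: [615.7, -351.7, 77.4]
tool_rot: [3.142, -0.003, 0.263]
force: [-0.4, -0.2, -0.7]
width: -0.0
gripper_force: 0.0
```

drive_tool([
  {"fingers": 0,"linear": [0,0,0.008],"twist": 0},
  {"fingers": 0,"linear": [0,0,0.008],"twist": 0},
  {"fingers": 0,"linear": [0,0,0.006],"twist": 0},
  {"fingers": 0,"linear": [0,0,0],"twist": 0},
])

```text
clock: 15.22
eef_pos: [613.3, -352.6, 53.9]
tool_rot: [-3.14, 0.001, 0.261]
force: [0.1, -0.5, 1.0]
width: 0.0
gripper_force: 0.6
```

```bash
python3 st.py
```

```text
clamp tcp 39.4 -44.1 53.9 yaw-th -0.001 0.0 [ 0.1 -0.5  1. ] 15.2167
```

drive_tool([
  {"fingers": 0,"linear": [0,0,0.004],"twist": 0},
  {"fingers": 0,"linear": [0,0,0.004],"twist": 0},
  {"fingers": 0,"linear": [0,0,0],"twist": 0},
])

```text
clock: 15.47
eef_pos: [613.6, -353.3, 47.3]
tool_rot: [-3.141, 0.001, 0.26]
force: [0.4, 1.1, 3.1]
width: 0.2
gripper_force: 1.4
```

drive_tool([
  {"fingers": 0,"linear": [0,0,0.003],"twist": 0},
  {"fingers": 0,"linear": [0,0,0],"twist": 0},
])

```text
clock: 15.63
eef_pos: [613.8, -353.3, 46.4]
tool_rot: [-3.141, 0.0, 0.26]
force: [-1.9, 3.9, 13.5]
width: 0.1
gripper_force: 6.5
```

```bash
python3 st.py
```

```text
clamp tcp 39.6 -44.9 46.4 yaw-th -0.002 0.1 [-1.9  3.9 13.5] 15.6333
```

drive_tool([
  {"fingers": 0,"linear": [0,0,-0.035],"twist": 0},
  {"fingers": 0,"linear": [0,0,-0.04],"twist": 0},
  {"fingers": 0,"linear": [-0.0132,-0.031,0],"twist": 0},
  {"fingers": 0,"linear": [-0.0132,-0.031,0],"twist": 0},
  {"fingers": 0,"linear": [-0.0132,-0.031,0],"twist": 0},
])

```text
clock: 16.05
eef_pos: [549.4, -273.6, 119.7]
tool_rot: [3.141, 0.002, 0.259]
force: [0.0, 0.6, -0.7]
width: 0.2
gripper_force: 0.0
```

drive_tool([
  {"fingers": 0,"linear": [0,0,0],"twist": -0.121},
  {"fingers": 0,"linear": [0,0,0],"twist": -0.121},
  {"fingers": 0,"linear": [0,0,0],"twist": -0.121},
  {"fingers": 0,"linear": [0,0,0],"twist": -0.121},
  {"fingers": 0,"linear": [0,0,0],"twist": -0.121},
])

```text
clock: 16.47
eef_pos: [549.9, -274.1, 118.9]
tool_rot: [-3.139, 0.002, 0.871]
force: [0.6, 0.9, 0.0]
width: -0.2
gripper_force: 0.0
```

drive_tool([
  {"fingers": 0,"linear": [0,0,0],"twist": -0.121},
  {"fingers": 0,"linear": [0,0,0],"twist": -0.121},
  {"fingers": 0,"linear": [0,0,0],"twist": -0.121},
  {"fingers": 0,"linear": [0,0,0],"twist": -0.121},
  {"fingers": 0,"linear": [0,0,0],"twist": -0.121},
])

```text
clock: 16.88
eef_pos: [549.9, -274.2, 118.7]
tool_rot: [-3.138, 0.0, 1.476]
force: [-0.3, 0.3, 0.1]
width: -0.2
gripper_force: 0.0
```

drive_tool([
  {"fingers": 0,"linear": [0,0,0],"twist": -0.121},
  {"fingers": 0,"linear": [0,0,0],"twist": -0.121},
  {"fingers": 0,"linear": [0,0,0],"twist": -0.121},
  {"fingers": 0,"linear": [0,0,0],"twist": 0},
  {"fingers": 0,"linear": [0,0,0],"twist": 0},
])

```text
clock: 17.3
eef_pos: [550.4, -274.1, 118.9]
tool_rot: [-3.139, -0.001, 1.83]
force: [-0.7, 0.1, 0.1]
width: 0.3
gripper_force: 0.0
```

```bash
python3 - <<'E'
from st import *
st(); d=snap('wrist','w9')
a=cv2.resize(d['color'],(800,600),interpolation=cv2.INTER_CUBIC); cv2.imwrite('pics/w9b.png',cv2.convertScaleAbs(a,alpha=1.3))
t=snap('top','t9')
for n,p in dict(sl=[0,72,82],bed=[0,0,50],stop=[0,-20,48],lev=[50,-36,40]).items(): print(n,proj(d,[*(C+p[0]*ex+p[1]*ey),p[2]]).round())
E
```

```text
clamp tcp -1.1 48.0 118.9 yaw-th 1.568 0.3 [-0.7  0.1  0.1] 17.3
sl [281. 195.]
bed [281. 280.]
stop [281. 303.]
lev [343. 315.]
```

```bash
python3 - <<'E'
from st import *
for nm,ys in(('w9',(-30,-36,-42)),('t9',(-36,))):
    d=ld(nm); g=cv2.cvtColor(d['color'],cv2.COLOR_BGR2GRAY)
    for y in ys:
        o=[]
        for x in range(-30,72,4):
            u,v=proj(d,[*(C+x*ex+y*ey),45]).round().astype(int); o.append(int(g[v,u]))
        print(nm,y,o)
d=ld('w9');g=cv2.cvtColor(d['color'],cv2.COLOR_BGR2GRAY)
for x in(-22,22): print('sleeve',x,[(y,int(g[tuple(proj(d,[*(C+x*ex+y*ey),88]).round().astype(int)[::-1])])) for y in range(96,52,-2)])
E
```

```text
w9 -30 [46, 49, 47, 54, 52, 50, 51, 54, 54, 49, 53, 52, 51, 49, 50, 53, 50, 48, 51, 53, 50, 53, 52, 57, 53, 50]
w9 -36 [51, 49, 51, 50, 50, 48, 49, 56, 55, 50, 49, 52, 52, 51, 48, 51, 50, 48, 51, 48, 55, 54, 54, 53, 56, 53]
w9 -42 [49, 52, 52, 53, 49, 49, 53, 56, 54, 52, 45, 49, 49, 48, 49, 45, 54, 52, 50, 53, 49, 56, 54, 55, 58, 58]
t9 -36 [86, 84, 89, 84, 87, 86, 85, 90, 84, 83, 86, 85, 85, 85, 102, 97, 99, 81, 77, 77, 83, 84, 81, 83, 88, 92]
sleeve -22 [(96, 246), (94, 186), (92, 178), (90, 176), (88, 180), (86, 179), (84, 151), (82, 21), (80, 158), (78, 204), (76, 220), (74, 213), (72, 82), (70, 47), (68, 174), (66, 219), (64, 218), (62, 171), (60, 53), (58, 238), (56, 242), (54, 214)]
sleeve 22 [(96, 240), (94, 241), (92, 242), (90, 174), (88, 176), (86, 177), (84, 158), (82, 29), (80, 158), (78, 185), (76, 221), (74, 220), (72, 48), (70, 44), (68, 130), (66, 220), (64, 218), (62, 172), (60, 52), (58, 231), (56, 241), (54, 226)]
```

drive_tool([
  {"fingers": 0,"linear": [0,0,0.02],"twist": 0},
  {"fingers": 0,"linear": [0,0,0.008],"twist": 0},
  {"fingers": 0,"linear": [0,0,0],"twist": 0},
  {"fingers": 0,"linear": [0,0,0.002],"twist": 0},
  {"fingers": 0,"linear": [0,0,0.002],"twist": 0},
])

```text
clock: 17.82
eef_pos: [552.2, -273.6, 88.1]
tool_rot: [3.141, 0.0, 1.834]
force: [0.1, 0.2, 0.3]
width: -0.2
gripper_force: 0.0
```

drive_tool([
  {"fingers": 0,"linear": [0,0,0.002],"twist": 0},
  {"fingers": 0,"linear": [0,0,0.002],"twist": 0},
  {"fingers": 0,"linear": [0,0,0],"twist": 0},
])

```text
clock: 18.07
eef_pos: [552.1, -273.7, 83.9]
tool_rot: [3.141, 0.0, 1.834]
force: [0.1, 0.3, 0.4]
width: -0.3
gripper_force: 0.0
```

```bash
python3 st.py
```

```text
clamp tcp 0.6 48.0 83.9 yaw-th 1.572 -0.3 [0.1 0.3 0.4] 18.0667
```

drive_tool([
  {"fingers": 0,"linear": [0,0,0.002],"twist": 0},
  {"fingers": 0,"linear": [0,0,0.002],"twist": 0},
  {"fingers": 0,"linear": [0,0,0],"twist": 0},
])

```text
clock: 18.32
eef_pos: [553.1, -275.2, 81.1]
tool_rot: [3.139, 0.003, 1.833]
force: [-0.3, -2.0, 5.6]
width: -0.3
gripper_force: 2.6
```

drive_tool([
  {"fingers": 0,"linear": [0,0,0.002],"twist": 0},
  {"fingers": 0,"linear": [0,0,0.002],"twist": 0},
  {"fingers": 0,"linear": [0,0,0],"twist": 0},
])

```text
clock: 18.57
eef_pos: [553.0, -275.5, 76.3]
tool_rot: [3.139, 0.003, 1.833]
force: [2.5, -5.4, 3.1]
width: -0.2
gripper_force: 2.7
```

```bash
python3 st.py
```

```text
clamp tcp 1.0 46.0 76.3 yaw-th 1.571 -0.2 [ 2.5 -5.4  3.1] 18.5667
```

drive_tool([
  {"fingers": 0,"linear": [0,0,0.002],"twist": 0},
  {"fingers": 0,"linear": [-0.004,0,0],"twist": 0},
  {"fingers": 0,"linear": [0,0,-0.02],"twist": 0},
  {"fingers": 0,"linear": [0,0,-0.022],"twist": 0},
  {"fingers": 0,"linear": [0.004,0,0],"twist": 0},
])

```text
clock: 18.98
eef_pos: [553.4, -273.8, 118.5]
tool_rot: [3.138, 0.002, 1.833]
force: [0.5, 0.4, 1.1]
width: -0.2
gripper_force: 0.0
```

drive_tool([
  {"fingers": 0,"linear": [0,0,0],"twist": 0},
  {"fingers": 0,"linear": [0,0,0],"twist": 0},
])

```text
clock: 19.15
eef_pos: [550.8, -272.4, 114.9]
tool_rot: [-3.14, -0.002, 1.835]
force: [1.0, 0.2, -0.2]
width: 0.1
gripper_force: 0.0
```

```bash
cat > hol.py <<'E'
from st import *
def cl(d,y,x,z=88): 
    return proj(d,[*(C+x*ex+y*ey),z])
def run(n):
    d=ld(n); g=cv2.cvtColor(d['color'],cv2.COLOR_BGR2GRAY).astype(np.float32)
    R=np.array(d['R']); cam=-R.T@np.ravel(d['t']); cy=(cam[:2]-C)@ey; cz=cam[2]
    ys=np.arange(100,50,-.5)
    for x in(-22,22):
        p=np.array([cl(d,y,x) for y in ys],np.float32); v=cv2.remap(g,p[:,:1],p[:,1:],1).ravel()
        print(x,'dark:',[float(y) for y,q in zip(ys,v) if q<90], 'prof',v[::4].astype(int).tolist())
    # predicted apparent y (at z=88) of hole centres for angle a
    for a in range(0,181,10):
        r=np.radians(a); Y=72+12*np.cos(r); Z=82+12*np.sin(r); print((a,round(float(cy+(Y-cy)*(cz-88)/(cz-Z)),1)),end=' ')
    print()
if __name__=='__main__':
    import sys; n=sys.argv[1]; st(); snap('wrist',n); run(n)
E
python3 -c "from hol import *;run('w9')"; python3 hol.py w10
```

```text
-22 dark: [83.0, 82.5, 82.0, 81.5, 81.0, 72.0, 71.5, 71.0, 70.5, 70.0, 69.5, 69.0, 61.0, 60.5, 60.0] prof [101, 225, 245, 190, 179, 176, 178, 178, 150, 23, 160, 197, 220, 213, 68, 43, 166, 219, 218, 166, 80, 232, 242, 197, 135]
22 dark: [83.0, 82.5, 82.0, 81.5, 81.0, 72.5, 72.0, 71.5, 71.0, 70.5, 70.0, 69.5, 69.0, 68.5, 61.0, 60.5, 60.0] prof [98, 214, 240, 240, 237, 174, 175, 177, 164, 27, 152, 193, 221, 216, 51, 42, 112, 220, 218, 174, 67, 218, 241, 218, 139]
(0, 85.0) (10, 84.5) (20, 83.6) (30, 82.4) (40, 80.9) (50, 79.0) (60, 77.0) (70, 74.9) (80, 72.7) (90, 70.5) (100, 68.3) (110, 66.4) (120, 64.7) (130, 63.3) (140, 62.3) (150, 61.6) (160, 61.3) (170, 61.4) (180, 61.8) 
clamp tcp -0.3 49.6 114.9 yaw-th 1.573 0.1 [ 1.   0.2 -0.2] 19.15
-22 dark: [83.0, 82.5, 82.0, 81.5, 81.0, 72.0, 71.5, 71.0, 70.5, 70.0, 69.5, 69.0, 61.0, 60.5, 60.0] prof [124, 239, 241, 182, 178, 177, 178, 176, 148, 26, 161, 194, 220, 213, 67, 47, 156, 219, 217, 164, 83, 237, 241, 150, 135]
22 dark: [83.0, 82.5, 82.0, 81.5, 81.0, 72.5, 72.0, 71.5, 71.0, 70.5, 70.0, 69.5, 69.0, 68.5, 60.5, 60.0] prof [102, 231, 240, 242, 211, 174, 178, 177, 161, 30, 139, 189, 222, 215, 53, 43, 96, 220, 219, 177, 57, 219, 241, 159, 138]
(0, 85.1) (10, 84.6) (20, 83.6) (30, 82.4) (40, 80.8) (50, 79.0) (60, 77.0) (70, 74.8) (80, 72.6) (90, 70.4) (100, 68.3) (110, 66.3) (120, 64.7) (130, 63.3) (140, 62.3) (150, 61.6) (160, 61.3) (170, 61.5) (180, 61.9)
```

drive_tool([
  {"fingers": 0,"linear": [0.006,0,0.009],"twist": 0},
  {"fingers": 0,"linear": [0,0,0.009],"twist": 0},
  {"fingers": 0,"linear": [0,0,0],"twist": 0},
  {"fingers": 0,"linear": [0,0,0.003],"twist": 0},
  {"fingers": 0,"linear": [0,0,0.003],"twist": 0},
])

```text
clock: 19.62
eef_pos: [550.4, -268.0, 91.4]
tool_rot: [-3.141, 0.0, 1.834]
force: [-1.0, -2.4, 7.3]
width: -0.1
gripper_force: 2.9
```

drive_tool([
  {"fingers": 0,"linear": [0,0,0.003],"twist": 0},
  {"fingers": 0,"linear": [0,0,0.002],"twist": 0},
])

```text
clock: 19.78
eef_pos: [551.8, -270.0, 88.1]
tool_rot: [3.139, 0.004, 1.833]
force: [0.5, -4.2, 12.6]
width: -0.2
gripper_force: 4.9
```

```bash
python3 st.py
```

```text
clamp tcp 1.3 51.6 88.1 yaw-th 1.571 -0.2 [ 0.5 -4.2 12.6] 19.7833
```

```bash
python3 hol.py w11
```

```text
clamp tcp 1.3 51.6 88.1 yaw-th 1.571 -0.2 [ 0.5 -4.2 12.6] 19.7833
-22 dark: [83.5, 83.0, 82.5, 82.0, 81.5, 81.0, 71.5, 71.0, 70.5, 70.0, 69.5, 69.0, 68.5, 60.5, 60.0] prof [240, 229, 181, 177, 176, 178, 176, 176, 134, 24, 157, 180, 218, 218, 105, 44, 101, 217, 217, 185, 77, 139, 135, 137, 136]
22 dark: [83.0, 82.5, 82.0, 81.5, 81.0, 80.5, 72.0, 71.5, 71.0, 70.5, 70.0, 69.5, 69.0, 68.5, 68.0, 67.5, 60.5, 60.0, 59.5] prof [229, 239, 242, 204, 174, 178, 174, 177, 153, 22, 144, 181, 219, 219, 74, 35, 41, 217, 220, 185, 44, 138, 136, 138, 142]
(0, 85.4) (10, 84.8) (20, 83.8) (30, 82.4) (40, 80.7) (50, 78.8) (60, 76.7) (70, 74.4) (80, 72.1) (90, 69.9) (100, 67.8) (110, 65.9) (120, 64.3) (130, 63.0) (140, 62.1) (150, 61.6) (160, 61.5) (170, 61.8) (180, 62.4)
```

drive_tool([
  {"fingers": 0,"linear": [0,0,-0.014],"twist": 0},
  {"fingers": 0,"linear": [0.0045,-0.001,0],"twist": 0},
  {"fingers": 0,"linear": [0,0,0],"twist": 0},
  {"fingers": 0,"linear": [0,0,0],"twist": 0},
])

```text
clock: 20.17
eef_pos: [547.8, -263.1, 100.4]
tool_rot: [-3.141, -0.001, 1.834]
force: [-0.2, -0.7, -0.4]
width: -0.2
gripper_force: 0.0
```

```bash
python3 st.py
```

```text
clamp tcp -0.8 59.3 100.4 yaw-th 1.572 -0.2 [-0.2 -0.7 -0.4] 20.1667
```

drive_tool([
  {"fingers": 0,"linear": [-0.0035,0,0.004],"twist": 0},
  {"fingers": 0,"linear": [0,0,0.004],"twist": 0},
  {"fingers": 0,"linear": [0,0,0.004],"twist": 0},
  {"fingers": 0,"linear": [0,0,0.003],"twist": 0},
])

```text
clock: 20.5
eef_pos: [551.0, -270.7, 87.3]
tool_rot: [3.139, 0.006, 1.832]
force: [-0.0, -6.1, 18.8]
width: -0.0
gripper_force: 8.0
```

drive_tool([
  {"fingers": 0,"linear": [0,0,0.003],"twist": 0},
  {"fingers": 0,"linear": [0,0,0],"twist": 0},
])

```text
clock: 20.67
eef_pos: [552.0, -272.1, 85.2]
tool_rot: [3.137, 0.009, 1.831]
force: [1.2, -7.3, 13.8]
width: 0.2
gripper_force: 6.9
```

```bash
python3 st.py
```

```text
clamp tcp 1.0 49.5 85.2 yaw-th 1.569 0.2 [ 1.2 -7.3 13.8] 20.6667
```

drive_tool([
  {"fingers": 0,"linear": [0,0,-0.018],"twist": 0},
  {"fingers": 0,"linear": [0.0065,0,0],"twist": 0},
  {"fingers": 0,"linear": [0,0,0],"twist": 0},
  {"fingers": 0,"linear": [0,0,0.004],"twist": 0},
  {"fingers": 0,"linear": [0,0,0.003],"twist": 0},
])

```text
clock: 21.08
eef_pos: [547.2, -260.2, 94.0]
tool_rot: [-3.141, -0.001, 1.834]
force: [-7.8, 2.5, 37.8]
width: 0.1
gripper_force: 19.1
```

drive_tool([
  {"fingers": 0,"linear": [0,0,0.003],"twist": 0},
  {"fingers": 0,"linear": [0,0,0],"twist": 0},
])

```text
clock: 21.25
eef_pos: [547.5, -261.5, 93.7]
tool_rot: [-3.141, 0.003, 1.834]
force: [-7.2, 0.4, 29.2]
width: 0.3
gripper_force: 14.9
```

```bash
python3 st.py
```

```text
clamp tcp -0.6 60.9 93.7 yaw-th 1.572 0.3 [-7.2  0.4 29.2] 21.25
```

drive_tool([
  {"fingers": 0,"linear": [-0.003,0,0.001],"twist": 0},
  {"fingers": 0,"linear": [-0.003,0,0.001],"twist": 0},
])

```text
clock: 21.42
eef_pos: [548.4, -264.4, 92.4]
tool_rot: [-3.14, -0.001, 1.835]
force: [-9.8, 6.9, 36.9]
width: -0.1
gripper_force: 16.7
```

drive_tool([
  {"fingers": 0,"linear": [-0.003,0,0.001],"twist": 0},
  {"fingers": 0,"linear": [-0.003,0,0.001],"twist": 0},
])

```text
clock: 21.58
eef_pos: [551.1, -272.0, 87.9]
tool_rot: [3.14, 0.001, 1.835]
force: [-0.4, -0.6, 2.4]
width: -0.2
gripper_force: 1.4
```

```bash
python3 hol.py w12
```

```text
clamp tcp 0.1 49.8 87.9 yaw-th 1.573 -0.2 [-0.4 -0.6  2.4] 21.5833
-22 dark: [84.5, 84.0, 83.5, 76.0, 75.5, 75.0, 74.5, 74.0, 73.5, 73.0, 72.5, 63.0, 62.5, 62.0, 61.5, 61.0] prof [209, 248, 185, 180, 179, 181, 179, 173, 45, 161, 215, 210, 57, 37, 145, 216, 216, 204, 164, 28, 182, 173, 138, 138, 137]
22 dark: [84.0, 83.5, 83.0, 76.5, 76.0, 75.5, 75.0, 74.5, 74.0, 73.5, 73.0, 72.5, 72.0, 63.0, 62.5, 62.0, 61.5, 61.0, 60.5] prof [192, 242, 241, 243, 177, 179, 178, 174, 63, 155, 217, 214, 45, 37, 80, 217, 218, 206, 163, 33, 122, 145, 138, 138, 141]
(0, 85.3) (10, 84.7) (20, 83.7) (30, 82.4) (40, 80.8) (50, 78.9) (60, 76.7) (70, 74.5) (80, 72.2) (90, 70.0) (100, 67.9) (110, 66.0) (120, 64.4) (130, 63.1) (140, 62.1) (150, 61.6) (160, 61.5) (170, 61.7) (180, 62.3)
```

drive_tool([
  {"fingers": 0,"linear": [0,0,-0.016],"twist": 0},
  {"fingers": 0,"linear": [0.012,0,0],"twist": 0},
  {"fingers": 0,"linear": [0,0,0],"twist": 0},
  {"fingers": 0,"linear": [0,0,0],"twist": 0},
])

```text
clock: 21.97
eef_pos: [546.6, -259.0, 101.6]
tool_rot: [-3.14, -0.002, 1.836]
force: [0.0, -0.2, 0.1]
width: -0.2
gripper_force: 0.0
```

```bash
python3 hol.py w13 | head -3
```

```text
clamp tcp -0.9 63.6 101.6 yaw-th 1.574 -0.2 [ 0.  -0.2  0.1] 21.9667
-22 dark: [85.0, 84.5, 84.0, 83.5, 76.0, 75.5, 75.0, 74.5, 74.0, 73.5, 73.0, 72.5, 63.0, 62.5, 62.0, 61.5] prof [210, 184, 182, 183, 184, 183, 181, 144, 42, 179, 218, 213, 56, 44, 137, 220, 220, 207, 168, 34, 187, 167, 142, 140, 181]
22 dark: [84.5, 84.0, 83.5, 76.0, 75.5, 75.0, 74.5, 74.0, 73.5, 73.0, 72.5, 72.0, 71.5, 63.5, 63.0, 62.5, 62.0, 61.5, 61.0, 60.5] prof [243, 249, 184, 180, 182, 180, 180, 155, 33, 169, 220, 219, 49, 41, 47, 165, 166, 157, 125, 24, 126, 148, 142, 145, 181]
```

drive_tool([
  {"fingers": 0,"linear": [0,0,0.004],"twist": 0},
  {"fingers": 0,"linear": [0,0,0.003],"twist": 0},
  {"fingers": 0,"linear": [0,0,0.003],"twist": 0},
  {"fingers": 0,"linear": [0,0,0.001],"twist": 0},
])

```text
clock: 22.35
eef_pos: [548.3, -262.6, 93.9]
tool_rot: [3.14, 0.004, 1.833]
force: [-5.9, -1.7, 25.2]
width: -0.1
gripper_force: 10.6
```

drive_tool([
  {"fingers": 0,"linear": [-0.003,0,0.001],"twist": 0},
  {"fingers": 0,"linear": [-0.003,0,0.001],"twist": 0},
])

```text
clock: 22.52
eef_pos: [550.2, -267.1, 91.2]
tool_rot: [3.139, 0.002, 1.834]
force: [-1.0, 0.1, 6.5]
width: -0.2
gripper_force: 2.7
```

drive_tool([
  {"fingers": 0,"linear": [-0.003,0,0.001],"twist": 0},
])

```text
clock: 22.6
eef_pos: [550.7, -269.9, 89.5]
tool_rot: [3.14, 0.001, 1.834]
force: [0.2, 0.1, 3.1]
width: -0.0
gripper_force: 1.2
```

```bash
python3 hol.py w14
```

```text
clamp tcp 0.3 52.0 89.5 yaw-th 1.572 -0.0 [0.2 0.1 3.1] 22.6
-22 dark: [84.5, 84.0, 83.5, 76.0, 75.5, 75.0, 74.5, 74.0, 73.5, 73.0, 72.5, 63.0, 62.5, 62.0, 61.5, 61.0] prof [238, 243, 182, 178, 179, 181, 179, 169, 40, 166, 214, 212, 53, 32, 146, 215, 215, 203, 165, 33, 183, 173, 136, 138, 139]
22 dark: [84.0, 83.5, 76.5, 76.0, 75.5, 75.0, 74.5, 74.0, 73.5, 73.0, 72.5, 72.0, 63.0, 62.5, 62.0, 61.5, 61.0, 60.5] prof [227, 241, 244, 224, 175, 180, 176, 172, 51, 155, 217, 214, 43, 38, 73, 218, 218, 205, 165, 30, 118, 146, 137, 140, 142]
(0, 85.4) (10, 84.8) (20, 83.7) (30, 82.4) (40, 80.7) (50, 78.8) (60, 76.7) (70, 74.5) (80, 72.2) (90, 69.9) (100, 67.8) (110, 65.9) (120, 64.3) (130, 63.0) (140, 62.1) (150, 61.6) (160, 61.5) (170, 61.8) (180, 62.4)
```

drive_tool([
  {"fingers": 0,"linear": [0,0,-0.02],"twist": 0},
  {"fingers": 0,"linear": [0.025,0,0],"twist": 0},
  {"fingers": 0,"linear": [0.024,0,0],"twist": 0},
  {"fingers": 0,"linear": [0,0,0],"twist": 0},
  {"fingers": 0,"linear": [0,0,0],"twist": 0},
])

```text
clock: 23.07
eef_pos: [536.5, -220.6, 108.3]
tool_rot: [-3.141, -0.001, 1.837]
force: [-0.2, -0.0, -0.2]
width: 0.1
gripper_force: 0.0
```

```bash
python3 st.py
```

```text
clamp tcp -0.7 103.3 108.3 yaw-th 1.575 0.1 [-0.2 -0.  -0.2] 23.0667
```

Lower to z≈88 and push toward −y in small steps.

drive_tool([
  {"fingers": 0,"linear": [0,0,0.0105],"twist": 0},
  {"fingers": 0,"linear": [0,0,0.01],"twist": 0},
  {"fingers": 0,"linear": [-0.004,0,0],"twist": 0},
  {"fingers": 0,"linear": [-0.004,0,0],"twist": 0},
  {"fingers": 0,"linear": [-0.003,0,0],"twist": 0},
])

```text
clock: 23.48
eef_pos: [538.6, -231.6, 87.3]
tool_rot: [-3.139, -0.004, 1.833]
force: [-4.0, 8.7, 0.9]
width: 0.2
gripper_force: 3.6
```

drive_tool([
  {"fingers": 0,"linear": [-0.003,0,0],"twist": 0},
  {"fingers": 0,"linear": [-0.003,0,0],"twist": 0},
  {"fingers": 0,"linear": [0,0,0],"twist": 0},
])

```text
clock: 23.73
eef_pos: [538.7, -231.8, 87.4]
tool_rot: [-3.137, -0.011, 1.836]
force: [-6.0, 14.7, 4.3]
width: 0.0
gripper_force: 6.7
```

```bash
python3 st.py
```

```text
clamp tcp -1.4 91.9 87.4 yaw-th 1.574 0.0 [-6.  14.7  4.3] 23.7333
```

drive_tool([
  {"fingers": 0,"linear": [-0.003,0,-0.001],"twist": 0},
  {"fingers": 0,"linear": [-0.003,0,-0.001],"twist": 0},
  {"fingers": 0,"linear": [-0.002,0,-0.001],"twist": 0},
])

```text
clock: 23.98
eef_pos: [540.2, -235.4, 90.2]
tool_rot: [-3.137, -0.016, 1.839]
force: [-7.8, 19.2, 11.3]
width: 0.2
gripper_force: 9.3
```

```bash
python3 hol.py w15
```

```text
clamp tcp -0.9 88.0 90.2 yaw-th 1.577 0.2 [-7.8 19.2 11.3] 23.9833
-22 dark: [85.5, 85.0, 84.5, 84.0, 75.0, 74.5, 74.0, 73.5, 73.0, 72.5, 72.0, 71.5, 71.0, 70.5, 70.0, 69.5, 69.0, 68.5, 68.0, 67.5, 67.0, 66.5, 66.0, 65.5, 65.0, 64.5, 64.0, 63.5, 63.0, 62.5, 62.0, 61.5, 61.0, 60.5, 60.0, 59.5, 59.0, 58.5, 58.0, 57.5, 57.0, 56.5, 56.0, 55.5, 55.0, 54.5, 54.0, 53.5, 53.0, 52.5, 52.0, 51.5, 51.0, 50.5] prof [194, 191, 189, 188, 186, 192, 173, 91, 59, 159, 228, 231, 181, 54, 57, 60, 61, 59, 59, 60, 59, 57, 58, 57, 55]
22 dark: [85.5, 85.0, 84.5, 84.0, 83.5, 75.0, 74.5, 74.0, 73.5, 73.0, 72.5, 72.0, 71.5, 71.0, 70.5, 70.0, 69.5, 69.0, 68.5, 68.0, 67.5, 67.0, 66.5, 66.0, 65.5, 65.0, 64.5, 64.0, 63.5, 63.0, 62.5, 62.0, 61.5, 61.0, 60.5, 60.0, 59.5, 59.0, 58.5, 58.0, 57.5, 57.0, 56.5, 56.0, 55.5, 55.0, 54.5, 54.0, 53.5, 53.0, 52.5, 52.0, 51.5, 51.0, 50.5] prof [192, 190, 188, 186, 184, 187, 173, 112, 48, 151, 177, 178, 127, 43, 46, 53, 57, 58, 59, 59, 58, 56, 59, 57, 60]
(0, 86.7) (10, 85.6) (20, 84.2) (30, 82.4) (40, 80.3) (50, 78.1) (60, 75.7) (70, 73.2) (80, 70.8) (90, 68.5) (100, 66.5) (110, 64.7) (120, 63.3) (130, 62.3) (140, 61.7) (150, 61.6) (160, 61.9) (170, 62.6) (180, 63.7)
```

drive_tool([
  {"fingers": 0,"linear": [0.008,0,-0.005],"twist": 0},
  {"fingers": 0,"linear": [0,0,-0.01],"twist": 0},
  {"fingers": 0,"linear": [-0.011,0,0],"twist": 0},
  {"fingers": 0,"linear": [0,0,0],"twist": 0},
  {"fingers": 0,"linear": [0,0,0],"twist": 0},
])

```text
clock: 24.45
eef_pos: [544.4, -252.3, 106.5]
tool_rot: [3.141, 0.002, 1.83]
force: [-1.1, 0.0, -0.4]
width: -0.1
gripper_force: 0.0
```

```bash
python3 hol.py w16
```

```text
clamp tcp -1.2 70.6 106.5 yaw-th 1.568 -0.1 [-1.1  0.  -0.4] 24.45
-22 dark: [85.5, 85.0, 84.5, 84.0, 76.0, 75.5, 75.0, 74.5, 74.0, 73.5, 73.0, 72.5, 63.0, 62.5, 62.0, 61.5] prof [186, 183, 184, 186, 184, 181, 179, 117, 64, 183, 221, 213, 65, 43, 135, 221, 222, 209, 169, 40, 193, 166, 143, 154, 213]
22 dark: [85.0, 84.5, 84.0, 76.5, 76.0, 75.5, 75.0, 74.5, 74.0, 73.5, 73.0, 72.5, 72.0, 63.5, 63.0, 62.5, 62.0, 61.5, 61.0] prof [247, 184, 181, 184, 181, 180, 177, 136, 63, 174, 177, 160, 45, 38, 59, 166, 168, 158, 124, 22, 131, 149, 146, 156, 222]
(0, 86.0) (10, 85.1) (20, 83.9) (30, 82.4) (40, 80.6) (50, 78.5) (60, 76.3) (70, 74.0) (80, 71.7) (90, 69.4) (100, 67.4) (110, 65.5) (120, 64.0) (130, 62.8) (140, 62.0) (150, 61.6) (160, 61.6) (170, 62.0) (180, 62.8)
```

drive_tool([
  {"fingers": 0,"linear": [0.002,0,0.007],"twist": 0},
  {"fingers": 0,"linear": [0,0,0.004],"twist": 0},
  {"fingers": 0,"linear": [0,0,0.0025],"twist": 0},
  {"fingers": 0,"linear": [0,0,0],"twist": 0},
])

```text
clock: 24.83
eef_pos: [543.7, -247.3, 95.2]
tool_rot: [-3.141, 0.002, 1.834]
force: [-5.6, 2.0, 24.3]
width: -0.2
gripper_force: 11.7
```

drive_tool([
  {"fingers": 0,"linear": [-0.002,0,0.0003],"twist": 0},
  {"fingers": 0,"linear": [-0.002,0,0.0003],"twist": 0},
])

```text
clock: 25.0
eef_pos: [543.7, -247.5, 95.0]
tool_rot: [-3.14, -0.003, 1.835]
force: [-11.8, 11.7, 35.8]
width: 0.2
gripper_force: 17.6
```

drive_tool([
  {"fingers": 0,"linear": [-0.002,0,0.0003],"twist": 0},
  {"fingers": 0,"linear": [-0.002,0,0.0003],"twist": 0},
])

```text
clock: 25.17
eef_pos: [544.2, -249.2, 94.8]
tool_rot: [-3.139, -0.006, 1.837]
force: [-12.5, 12.6, 36.7]
width: -0.0
gripper_force: 18.2
```

```bash
python3 hol.py w17
```

```text
clamp tcp -0.7 73.7 94.8 yaw-th 1.575 -0.0 [-12.5  12.6  36.7] 25.1667
-22 dark: [85.0, 84.5, 84.0, 83.5, 83.0, 74.0, 73.5, 73.0, 72.5, 72.0, 71.5, 71.0, 70.5, 61.5, 61.0, 60.5, 54.0, 53.5, 53.0, 52.5, 52.0, 51.5, 51.0, 50.5] prof [189, 187, 190, 189, 188, 184, 182, 155, 23, 145, 202, 233, 230, 83, 60, 130, 232, 233, 217, 134, 118, 170, 118, 87, 59]
22 dark: [84.5, 84.0, 83.5, 83.0, 82.5, 74.5, 74.0, 73.5, 73.0, 72.5, 72.0, 71.5, 71.0, 70.5, 70.0, 69.5, 61.5, 61.0, 60.5, 60.0, 53.0, 52.5, 52.0, 51.5, 51.0, 50.5] prof [212, 187, 190, 187, 186, 183, 179, 149, 25, 136, 162, 178, 175, 49, 50, 51, 175, 177, 167, 99, 65, 155, 144, 146, 57]
(0, 86.2) (10, 85.3) (20, 84.0) (30, 82.4) (40, 80.5) (50, 78.4) (60, 76.1) (70, 73.8) (80, 71.4) (90, 69.2) (100, 67.1) (110, 65.3) (120, 63.8) (130, 62.6) (140, 61.9) (150, 61.6) (160, 61.7) (170, 62.2) (180, 63.1)
```

drive_tool([
  {"fingers": 0,"linear": [-0.002,0,0],"twist": 0},
  {"fingers": 0,"linear": [-0.002,0,0.0003],"twist": 0},
  {"fingers": 0,"linear": [-0.002,0,0],"twist": 0},
])

```text
clock: 25.47
eef_pos: [545.6, -254.5, 93.9]
tool_rot: [-3.138, -0.007, 1.836]
force: [-11.3, 12.7, 31.0]
width: 0.2
gripper_force: 14.5
```

drive_tool([
  {"fingers": 0,"linear": [-0.002,0,0.0003],"twist": 0},
  {"fingers": 0,"linear": [-0.002,0,0.0003],"twist": 0},
])

```text
clock: 25.63
eef_pos: [546.2, -255.4, 93.7]
tool_rot: [-3.138, -0.011, 1.838]
force: [-15.4, 20.6, 41.4]
width: -0.1
gripper_force: 20.4
```

```bash
python3 hol.py w18
```

```text
clamp tcp -0.3 67.1 93.7 yaw-th 1.576 -0.1 [-15.4  20.6  41.4] 25.6333
-22 dark: [82.0, 81.5, 81.0, 80.5, 80.0, 79.5, 79.0, 69.0, 68.5, 68.0, 67.5, 67.0, 66.5, 66.0] prof [192, 189, 188, 191, 189, 189, 186, 195, 197, 48, 32, 171, 200, 222, 227, 189, 37, 45, 220, 226, 162, 147, 147, 161, 224]
22 dark: [82.0, 81.5, 81.0, 80.5, 80.0, 79.5, 79.0, 78.5, 69.5, 69.0, 68.5, 68.0, 67.5, 67.0, 66.5, 66.0, 65.5, 65.0] prof [253, 220, 186, 189, 186, 187, 183, 193, 203, 64, 28, 146, 172, 166, 167, 124, 22, 25, 150, 167, 130, 148, 152, 156, 227]
(0, 85.9) (10, 85.1) (20, 83.9) (30, 82.4) (40, 80.6) (50, 78.5) (60, 76.3) (70, 74.0) (80, 71.7) (90, 69.4) (100, 67.4) (110, 65.5) (120, 64.0) (130, 62.8) (140, 62.0) (150, 61.6) (160, 61.6) (170, 62.0) (180, 62.8)
```

drive_tool([
  {"fingers": 0,"linear": [0.004,0,-0.006],"twist": 0},
  {"fingers": 0,"linear": [0,0,-0.005],"twist": 0},
  {"fingers": 0,"linear": [0,0,0],"twist": 0},
  {"fingers": 0,"linear": [0,0,0],"twist": 0},
])

```text
clock: 26.02
eef_pos: [547.3, -261.4, 101.2]
tool_rot: [-3.141, 0.0, 1.833]
force: [-0.3, 0.4, -1.0]
width: -0.1
gripper_force: 0.0
```

```bash
python3 hol.py w19
```

```text
clamp tcp -0.8 61.1 101.2 yaw-th 1.571 -0.1 [-0.3  0.4 -1. ] 26.0167
-22 dark: [82.0, 81.5, 81.0, 80.5, 80.0, 79.5, 79.0, 69.0, 68.5, 68.0, 67.5, 67.0, 66.5, 66.0] prof [241, 187, 184, 183, 185, 185, 183, 187, 193, 51, 29, 170, 195, 220, 221, 171, 38, 69, 218, 222, 134, 141, 143, 143, 161]
22 dark: [82.0, 81.5, 81.0, 80.5, 80.0, 79.5, 79.0, 69.5, 69.0, 68.5, 68.0, 67.5, 67.0, 66.5, 66.0, 65.5, 65.0] prof [245, 249, 209, 180, 184, 181, 181, 185, 198, 70, 30, 153, 197, 221, 224, 150, 23, 22, 149, 161, 113, 144, 143, 147, 158]
(0, 85.6) (10, 84.9) (20, 83.8) (30, 82.4) (40, 80.7) (50, 78.7) (60, 76.5) (70, 74.3) (80, 72.0) (90, 69.7) (100, 67.6) (110, 65.8) (120, 64.2) (130, 62.9) (140, 62.1) (150, 61.6) (160, 61.5) (170, 61.9) (180, 62.5)
```

drive_tool([
  {"fingers": 0,"linear": [0,0,0.004],"twist": 0},
  {"fingers": 0,"linear": [0,0,0.004],"twist": 0},
  {"fingers": 0,"linear": [0,0,0.0025],"twist": 0},
  {"fingers": 0,"linear": [0,0,0],"twist": 0},
])

```text
clock: 26.4
eef_pos: [547.4, -261.3, 93.6]
tool_rot: [-3.141, 0.002, 1.833]
force: [-5.9, 1.3, 23.3]
width: 0.5
gripper_force: 11.7
```

drive_tool([
  {"fingers": 0,"linear": [-0.002,0,0.001],"twist": 0},
  {"fingers": 0,"linear": [-0.002,0,0.001],"twist": 0},
])

```text
clock: 26.57
eef_pos: [547.8, -262.7, 92.9]
tool_rot: [-3.14, -0.001, 1.834]
force: [-12.3, 6.6, 40.3]
width: -0.0
gripper_force: 19.0
```

drive_tool([
  {"fingers": 0,"linear": [-0.001,0,0.002],"twist": 0},
  {"fingers": 0,"linear": [-0.001,0,0.002],"twist": 0},
])

```text
clock: 26.73
eef_pos: [549.5, -267.8, 90.2]
tool_rot: [3.141, 0.005, 1.834]
force: [-2.6, -5.7, 25.3]
width: 0.1
gripper_force: 11.0
```

```bash
python3 hol.py w20
```

```text
clamp tcp -0.4 54.3 90.2 yaw-th 1.572 0.1 [-2.6 -5.7 25.3] 26.7333
-22 dark: [84.5, 84.0, 83.5, 83.0, 75.5, 75.0, 74.5, 74.0, 73.5, 73.0, 72.5, 72.0, 62.5, 62.0, 61.5, 61.0] prof [246, 209, 182, 179, 179, 180, 178, 167, 40, 144, 216, 216, 92, 43, 69, 216, 217, 207, 192, 34, 155, 180, 135, 139, 144]
22 dark: [84.0, 83.5, 83.0, 75.5, 75.0, 74.5, 74.0, 73.5, 73.0, 72.5, 72.0, 71.5, 63.0, 62.5, 62.0, 61.5, 61.0, 60.5] prof [239, 240, 245, 187, 177, 179, 176, 169, 58, 145, 218, 218, 90, 42, 45, 211, 220, 211, 167, 28, 91, 145, 139, 141, 143]
(0, 85.5) (10, 84.8) (20, 83.8) (30, 82.4) (40, 80.7) (50, 78.8) (60, 76.6) (70, 74.4) (80, 72.1) (90, 69.8) (100, 67.7) (110, 65.8) (120, 64.2) (130, 63.0) (140, 62.1) (150, 61.6) (160, 61.5) (170, 61.8) (180, 62.5)
```

drive_tool([
  {"fingers": 0,"linear": [0,0,-0.01],"twist": 0},
  {"fingers": 0,"linear": [0,0,-0.01],"twist": 0},
  {"fingers": 0,"linear": [0.017,0,0],"twist": 0},
  {"fingers": 0,"linear": [0,0,0],"twist": 0},
  {"fingers": 0,"linear": [0,0,0],"twist": 0},
])

```text
clock: 27.2
eef_pos: [544.3, -249.1, 104.8]
tool_rot: [-3.141, -0.001, 1.836]
force: [0.2, -0.5, 0.1]
width: 0.3
gripper_force: 0.0
```

```bash
python3 hol.py w21
```

```text
clamp tcp -0.5 73.7 104.8 yaw-th 1.574 0.3 [ 0.2 -0.5  0.1] 27.2
-22 dark: [84.5, 84.0, 83.5, 83.0, 82.5, 73.0, 72.5, 72.0, 71.5, 71.0, 70.5, 70.0, 61.0, 60.5, 51.0, 50.5] prof [186, 185, 188, 186, 186, 182, 179, 169, 34, 100, 178, 229, 231, 165, 55, 69, 220, 229, 223, 154, 117, 157, 144, 178, 142]
22 dark: [84.5, 84.0, 83.5, 83.0, 82.5, 82.0, 73.5, 73.0, 72.5, 72.0, 71.5, 71.0, 70.5, 70.0, 69.5, 69.0, 61.5, 61.0, 60.5, 60.0] prof [230, 183, 186, 183, 184, 180, 178, 153, 38, 72, 153, 174, 174, 107, 44, 45, 139, 173, 171, 127, 66, 146, 149, 179, 164]
(0, 86.1) (10, 85.2) (20, 84.0) (30, 82.4) (40, 80.5) (50, 78.5) (60, 76.2) (70, 73.9) (80, 71.6) (90, 69.3) (100, 67.2) (110, 65.4) (120, 63.9) (130, 62.7) (140, 62.0) (150, 61.6) (160, 61.7) (170, 62.1) (180, 62.9)
```

drive_tool([
  {"fingers": 0,"linear": [0,0,0.006],"twist": 0},
  {"fingers": 0,"linear": [0,0,0.004],"twist": 0},
  {"fingers": 0,"linear": [0,0,0.0035],"twist": 0},
  {"fingers": 0,"linear": [-0.002,0,0],"twist": 0},
  {"fingers": 0,"linear": [-0.002,0,0],"twist": 0},
])

```text
clock: 27.67
eef_pos: [544.8, -251.3, 94.7]
tool_rot: [-3.14, -0.003, 1.834]
force: [-11.4, 11.6, 33.7]
width: 0.1
gripper_force: 16.6
```

drive_tool([
  {"fingers": 0,"linear": [-0.002,0,0],"twist": 0},
  {"fingers": 0,"linear": [-0.002,0,0],"twist": 0},
])

```text
clock: 27.83
eef_pos: [545.2, -253.2, 94.2]
tool_rot: [-3.139, -0.006, 1.835]
force: [-10.4, 12.3, 28.4]
width: 0.1
gripper_force: 13.9
```

```bash
python3 hol.py w22
```

```text
clamp tcp -0.7 69.6 94.2 yaw-th 1.573 0.1 [-10.4  12.3  28.4] 27.8333
-22 dark: [83.5, 83.0, 82.5, 82.0, 81.5, 81.0, 71.0, 70.5, 70.0, 69.5, 69.0, 68.5, 68.0] prof [192, 189, 190, 191, 190, 189, 185, 191, 105, 28, 146, 184, 229, 230, 173, 48, 60, 218, 230, 215, 100, 151, 147, 191, 173]
22 dark: [83.5, 83.0, 82.5, 82.0, 81.5, 81.0, 80.5, 71.5, 71.0, 70.5, 70.0, 69.5, 69.0, 68.5, 68.0, 67.5, 67.0, 60.0] prof [253, 189, 189, 189, 187, 185, 183, 191, 144, 30, 127, 159, 170, 170, 106, 35, 34, 136, 170, 165, 67, 148, 151, 186, 224]
(0, 86.0) (10, 85.2) (20, 83.9) (30, 82.4) (40, 80.6) (50, 78.5) (60, 76.2) (70, 73.9) (80, 71.6) (90, 69.3) (100, 67.2) (110, 65.4) (120, 63.9) (130, 62.7) (140, 62.0) (150, 61.6) (160, 61.7) (170, 62.1) (180, 62.9)
```

drive_tool([
  {"fingers": 0,"linear": [0.004,0,-0.01],"twist": 0},
  {"fingers": 0,"linear": [0,0,-0.025],"twist": 0},
  {"fingers": 0,"linear": [0,0,-0.03],"twist": 0},
  {"fingers": 0,"linear": [-0.02,0,-0.03],"twist": 0},
  {"fingers": 0,"linear": [-0.03,0,-0.02],"twist": 0},
])

```text
clock: 28.3
eef_pos: [559.8, -299.8, 209.3]
tool_rot: [3.139, -0.001, 1.839]
force: [1.9, -1.0, -0.3]
width: -0.2
gripper_force: 0.0
```

drive_tool([
  {"fingers": 0,"linear": [-0.03,0,0],"twist": 0},
  {"fingers": 0,"linear": [-0.03,0,0],"twist": 0},
  {"fingers": 0,"linear": [-0.03,0,0],"twist": 0},
  {"fingers": 0,"linear": [0,0,0],"twist": 0},
  {"fingers": 0,"linear": [0,0,0],"twist": 0},
])

```text
clock: 28.72
eef_pos: [580.8, -391.9, 205.0]
tool_rot: [-3.14, -0.0, 1.83]
force: [0.7, 0.8, -0.1]
width: -0.2
gripper_force: 0.0
```

```bash
python3 - <<'E'
from st import *
st(); d=snap('wrist','w23')
p=proj(d,[*C,50]); print(p)
x,y=int(p[0]),int(p[1]); c=d['color'][max(0,y-130):y+140,max(0,x-180):x+180]; print(max(0,y-130),max(0,x-180))
cv2.imwrite('pics/w23b.png',cv2.resize(cv2.convertScaleAbs(c,alpha=1.2),None,fx=2.2,fy=2.2,interpolation=cv2.INTER_CUBIC)[:600,:800])
E
```

```text
clamp tcp -2.2 -73.6 205.0 yaw-th 1.568 -0.2 [ 0.7  0.8 -0.1] 28.7167
[281.36001849 110.7694818 ]
0 101
```

View pics/w23b.png

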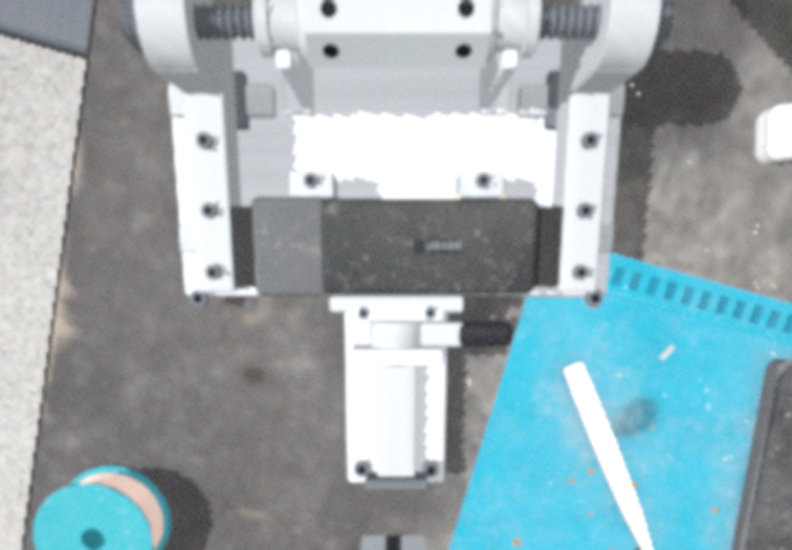

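The last picture shows the adapter straight against the posts (x 252–537). The stop is tight against it, the lever is down to +x (tip at 510, 333), and both jaws are drawn in evenly (235 and 558).

```bash
python3 -c "
from cell import ctrl
print(ctrl.finish_job())"
```

```text
the job is handed in; nothing more can be done
None
```

I handed the job in at about 29 s. The adapter lies on the bed against the ledge, with the stop slid up and its lever down. Both jaws are drawn in evenly at an estimated 12–13 N, worked out from the sleeve angle rather than measured. The judge's result was not shown.

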